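Fetch the valve stem from behind the standing parts

TASK

The valve stem lying at the back of the wooden set-out board is wanted on the aluminium stem rest, but three parts stand close in front of it. First stand all three on the black rubber mat, then lay the stem along the centre line of the rest, midway between its two end stops, and last stand each of the three parts back on the very ring mark it came from, centred on it, upright as before. The parts must not fall over at any time.

Things in the scene. Friction and masses are not known exactly. Their poses are not given: they have to be found in the camera images.
- collar_1: Dark brown, nearly black, standing collar that narrows upward, with a light grey metal hexagon on top; 31 mm across the foot, about 18 to 26 mm in the upper half, 53 mm high, 0.16 kg, loose. Origin: centre of its underside, z up.
- copper_sleeve: Standing plain copper tube, 30 mm in diameter, 56 mm high, loose. Origin: centre of its underside, z up.
- collar_2: Standing brass-coloured collar of the same shape as the dark one: narrows upward, light grey metal hexagon on top; 31 mm across the foot, about 18 to 26 mm in the upper half, 53 mm high, 0.16 kg, loose. Origin: centre of its underside, z up.
- valve_stem: Thin brass and grey rod with a black head, lying flat, 84 mm long along its y (shank y = -42 to +29 mm, 6 to 8 mm wide, 9 high; head from y = 29, 14 wide, 13 high), 20 g, loose. It lies along the row of standing parts, about 29 mm behind their centres (6 to 12 mm free between: no room for a finger until they are gone). Origin: underside, mid-length. Grasp across its x, by the head or the shank.
- setout_board: Fixed wooden board 120 (x) x 180 (y) x 12 mm. Origin: centre of underside; flat top at z = 12 mm. Three flat thin 38 mm ring marks at x = -20, y = -45, 0, +45 mm; which part stands on which varies. Parts are about 15 mm apart: take each along the board's x, fingertips 20 mm or more above the board to pass over the stem behind (+x).
- side_mat: Fixed black rubber mat, 190 (x) by 120 (y) by 12 mm thick, the side area for the three parts. Origin: centre of its underside. It lies to the left or to the right of the board.
- stem_rest: Fixed aluminium block 60 (x) x 130 (y) x 14 mm, on the other side of the board from the mat. Origin: centre of underside; flat top at z = 14 mm with a dark centre line along y (x = 0) and a low steel stop, 9 mm above the top, across each end (inner faces at y = +-54 mm). The stem goes on the flat top, on that line, midway between the stops, head at either end.
Mind the look-alikes: they are no part of the job. Of the things shaped like the stem_rest, the aluminium one is meant.

How it is judged:
By the outcome, as a careful person would: the job done as asked, in the order asked, and still so for the second after the job is handed in, with the robot touching nothing.
It also fails if it takes over 141 s, if anything falls off the work surface, if the arm or the gripper's body presses on something with over 40 N, if the wrist force passes 120 N, or if a joint passes its speed limit or range.

ROBOT

A 7-joint arm with a two-finger parallel gripper is mounted at the origin on a cart in front of the work surface, level with it; the furniture and walls round the work are solid. World frame = base frame: x ahead of the robot, y to its left, z up, the work surface at z = 0. Lengths are in m, angles in degrees, forces in N, time in s.
With the tool pointing down it reaches from about 0.425 to 0.875 m from the base axis. Payload 4.7 kg.
Tool frame: the origin (TCP) lies on the centre line of the jaws, within the pads' length; the fingertips stand 14 mm ahead of it and the grasp point (between the pads) lies 5 mm behind it; z points along the fingers, y is the line along which they close (so a half turn about z gives the same grasp; the last joint's range is limited). The gripper opens to 87 mm and grips with 3 to 60 N. Pads are 19 mm wide; open, the fingers measure 117 mm over their backs; the gripper's body (75 mm by 190 mm) begins 51 mm behind the grasp point.
Start: joints at [76.553, 18.392, -4.016, 83.108, 1.295, 78.541, -3.26], TCP at [0.16, -0.63, 0.237] pointing down, gripper open.
Joint ranges: [-163.93, 163.93], [-17.29, 119.83], [-79.2, 71.16], [3.27, 140.29], [-89.18, 269.18], [5.43, 117.66], [-154.24, 154.24]. Speed limits (degrees/s): [147.25, 147.25, 180, 180, 180, 180, 180].

INTERFACE

Orientations are given as [roll, pitch, yaw] about the fixed x, y, z axes, in that order (R = Rz(yaw) Ry(pitch) Rx(roll)).
In Python, from cell import env gives the robot as it stands.
- The arm moves only by the tool jog_arm, never from a script. Its argument "motion" is a list that holds one entry, the list of rows, each a list of 7 numbers: the shift along the tool's x, y, z in units of 0.1 m (1.0 is 0.1 m), then the turn, a rotation vector about the tool's x, y, z in units of 180 degrees (1.0 is 180 degrees), then the closure, from 0 (fully open) to 1 (shut). A call has 1 to 5 rows; each row is the pose to reach, as a shift and turn from the pose commanded when the call began, along the tool's axes at that moment, turning the shorter way round; what a row does not reach only later rows make up. A row lasts 1/10 s, in which the tool goes at most 50 mm and 8.59 degrees, less where a joint would pass 70% of its speed; a pose out of reach is approached as far as the arm can. A call with a number of a shift or a turn outside -1 to 1 is refused whole. A call with a gripper value outside its range is refused whole. The fingers move at their own pace and stop on an object; "grip_force" is the grip in N (left out, the last holds). Time passes only in rows, so rows that repeat a pose let the fingers close. It gives the time, the measured TCP pose, the force, the opening and the grip force at its end, in the units of the state.
- env.get_obs(): the state, without advancing time (a new reading comes with each control period).
- env.read_camera(name): name is "side" or "top" or "wrist"; returns (picture, depth): 384x512x3 uint8, red, green, blue; 384x512 float32, m along the optical axis (not along the pixel's ray), 0 where there is no reading.
- env.camera_info(name): a dict with "camera_matrix" (3x3 intrinsics, pixels), "origin" and "orientation" of the camera in the world; the wrist camera has in their place "mount" (4x4, takes a point from camera to tool coordinates, whose origin is the TCP and whose axes are the flange's). Camera axes: x right, y down, z forward; pixel columns grow to the right and rows downward; lengths in m; the calibration is good to about 2 mm. A picture is of the moment at which its call begins: read the wrist's pose just before it. camera_info takes no time and is no camera call.
- env.sign_off(): hands the job in; it is judged then, once.
The state is a dict: "time_s": time; "qpos": joint angles; "joint_velocities": joint speeds; "effort": joint torques, N m; "tool_pos": TCP position; "tool_rot": TCP orientation; "force": force on the tool from outside, world axes, zero at the start; "wrist_torque": the same for the moment, N m; "grip_width": finger opening in m; "grasp_force": force on a finger pad.
Only numpy, scipy, OpenCV 4.12 (cv2) and the standard library are available. Lean on these libraries where they do the work, as an engineer would, in place of code of your own. Each camera call takes 0.05 s, during which the arm holds its last target. There are 200 camera calls.

## Working session

There is one attempt and no reset: what is moved stays moved. The work goes in short steps, Python scripts to look and compute and a tool call to move; the robot and the scene stay as the last step left them, time stands still between calls to the robot, and variables do not carry over. Pictures are saved under pics/ and viewed, at most 14 in all, crops included, and the job is handed in when it is done.

Besides the shell and the picture viewer there is one more tool, called after "Request:" as a command line: name --argument value ..., lists and objects as JSON in quotes. jog_arm: Moves the arm, as the interface text tells. Shifts and turns lie within -1 to 1; 1 stands for 0.1 m of shift or 180 degrees of turn. Its arguments: {"type":"object","properties":{"motion":{"type":"array","items":{"type":"array","items":{"type":"array","items":{"type":"number"}}}},"grip_force":{"type":"number"}},"required":["motion"]}

```bash
mkdir -p pics; ls
python3 - <<'E'
from cell import env
import cv2,numpy as np
for n in ("top","side"):
    p,d=env.read_camera(n); cv2.imwrite(f"pics/{n}0.png",cv2.resize(p[:,:,::-1],(800,600),interpolation=cv2.INTER_CUBIC)); np.savez(f"{n}0.npz",p=p,d=d)
    print(env.camera_info(n))
o=env.get_obs();print(o['time_s'],o['tool_pos'],o['tool_rot'],o['grip_width'])
E
```

```text
pics
{'camera_matrix': array([[449.07825982,   0.        , 252.03512622],
       [  0.        , 449.07825982, 195.97263445],
       [  0.        ,   0.        ,   1.        ]]), 'origin': array([0.27594213, 0.06677885, 1.24163456]), 'orientation': array([-169.00006881,    0.97234732,  -90.18588595])}
{'camera_matrix': array([[401.21407073,   0.        , 253.90662134],
       [  0.        , 401.21407073, 191.14923934],
       [  0.        ,   0.        ,   1.        ]]), 'origin': array([0.49258544, 0.96072052, 0.64071309]), 'orientation': array([-124.66402936,   -0.79797787, -178.65545919])}
0.1 [ 0.15988703 -0.62955532  0.23557152] [-1.79902293e+02  5.96988457e-03  1.42538913e+01] 0.08707124848821389
```

View pics/top0.png

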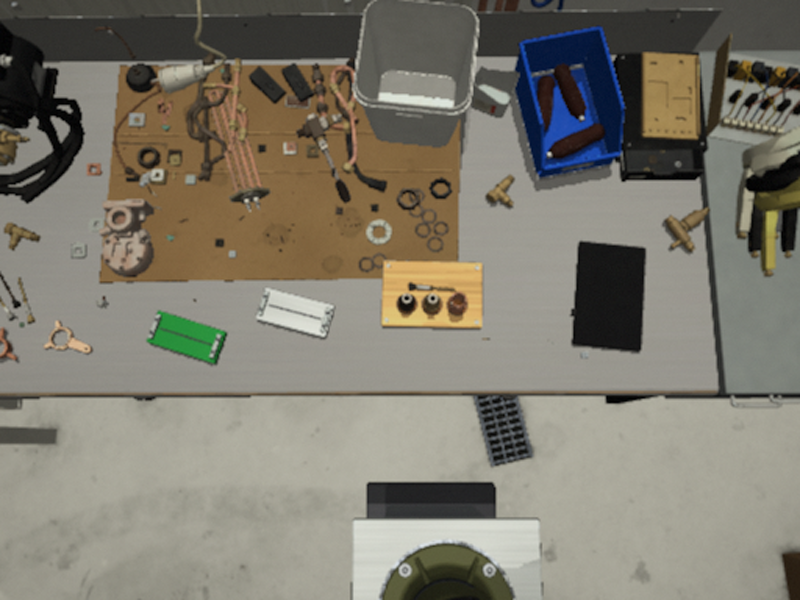

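View pics/side0.png

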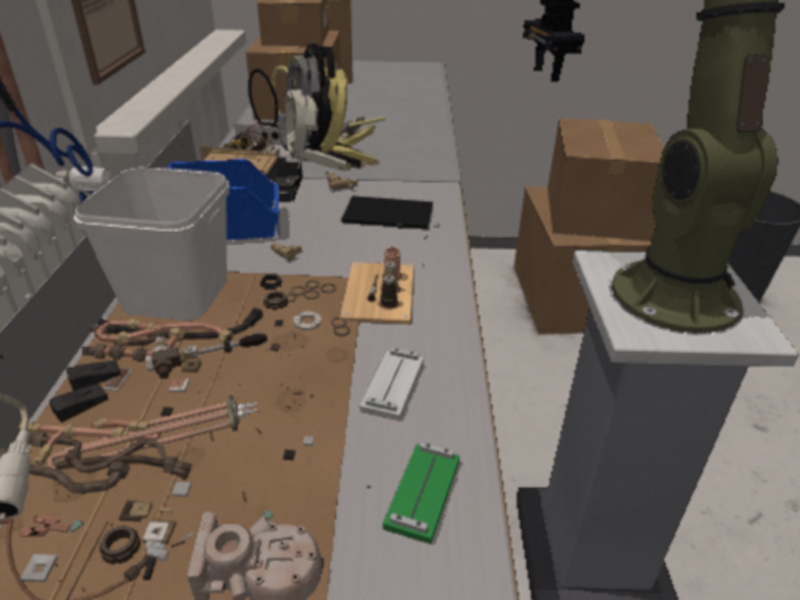

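The top view shows the board at about (432,295), aluminium rest at (296,313), green decoy at (187,337), and mat at (609,297). The bin stands behind the board. Next, an enlarged crop.

```bash
cat > h.py <<'E'
import numpy as np,cv2
from scipy.spatial.transform import Rotation as R
from cell import env
def cam(n):
    c=env.camera_info(n); K=c["camera_matrix"]
    if "mount" in c:
        o=env.get_obs(); T=np.eye(4); T[:3,:3]=R.from_euler("xyz",o["tool_rot"],degrees=True).as_matrix(); T[:3,3]=o["tool_pos"]
        M=T@c["mount"]; return K,M[:3,:3],M[:3,3]
    return K,R.from_euler("xyz",c["orientation"],degrees=True).as_matrix(),np.array(c["origin"])
def plane(C,uv,z):
    K,Rm,t=C; uv=np.atleast_2d(uv).astype(float)
    r=(Rm@np.linalg.inv(K)@np.c_[uv,np.ones(len(uv))].T).T
    return t+r*((z-t[2])/r[:,2])[:,None]
def cloud(C,d):
    K,Rm,t=C; v,u=np.indices(d.shape); P=np.stack([(u-K[0,2])*d/K[0,0],(v-K[1,2])*d/K[1,1],d],-1)
    return P@Rm.T+t
def rel(target,yaw,base=None):
    "shift (0.1 m) in tool axes and rotvec (180deg) from commanded/measured pose to target, tool down with given yaw"
    o=env.get_obs(); p,r=(o["tool_pos"],o["tool_rot"]) if base is None else base
    Ra=R.from_euler("xyz",r,degrees=True); Rb=R.from_euler("xyz",[180,0,yaw],degrees=True)
    print(np.round(Ra.inv().apply(np.array(target)-p)*10,3),np.round((Ra.inv()*Rb).as_rotvec()/np.pi,3))
E
python3 - <<'E'
from h import *
f=np.load("top0.npz");p,d=f["p"],f["d"];C=cam("top");P=cloud(C,d)
a=p[160:238,155:425]; cv2.imwrite("pics/c1.png",cv2.resize(a[:, :,::-1],(800,231),interpolation=cv2.INTER_CUBIC))
b=p[160:216,238:314]; cv2.imwrite("pics/c2.png",cv2.resize(b[:,:,::-1],None,fx=10,fy=10,interpolation=cv2.INTER_CUBIC))
# rects via depth: components by height
z=P[...,2]
hsv=cv2.cvtColor(p,cv2.COLOR_RGB2HSV)
def rect(name,roi,zt,m):
    y0,y1,x0,x1=roi; M=np.zeros(d.shape,np.uint8); M[y0:y1,x0:x1]=m[y0:y1,x0:x1]
    n,l,s,c=cv2.connectedComponentsWithStats(M); k=1+s[1:,4].argmax()
    vv,uu=np.nonzero(l==k); Q=plane(C,np.c_[uu,vv],zt)[:,:2]
    print(name,s[k,4],cv2.minAreaRect((Q*1000).astype(np.float32)),"depth z",np.median(z[l==k]))
rect("mat",(150,230,360,420),.012,hsv[...,2]<50)
rect("board",(160,216,238,314),.012,(hsv[...,1]>90)&(hsv[...,2]>120))
rect("rest",(178,222,160,216),.014,(z>.007))
print("table z",np.median(z[225:240,160:400]))
# bin
bm=(z>.05)&(P[...,0]>.6)&(P[...,0]<1.1)
for x0,x1 in((225,310),):
    q=P[0:110,x0:x1][bm[0:110,x0:x1]]; print("bin",np.percentile(q,[1,50,99],axis=0))
E
```

```text
mat 2836 ((532.9682006835938, -293.95733642578125), (122.12174987792969, 188.03436279296875), 83.2387924194336) depth z 0.010694659515313898
board 2611 ((548.1775512695312, 28.109909057617188), (197.5811309814453, 140.52589416503906), 89.54301452636719) depth z 0.010576357067526576
rest 984 ((508.290283203125, 262.4656982421875), (130.72555541992188, 63.190147399902344), 73.9932861328125) depth z 0.013298620797792204
table z -0.001038374781356488
bin [[ 0.79909314 -0.07263252  0.0515889 ]
 [ 0.96970544  0.04574881  0.13775703]
 [ 1.08223073  0.15475958  0.20432972]]
```

View pics/c2.png

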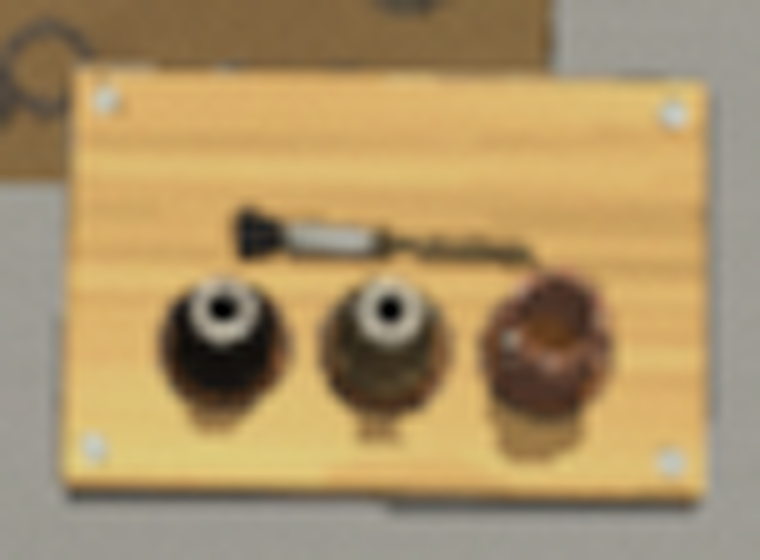

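View pics/c1.png

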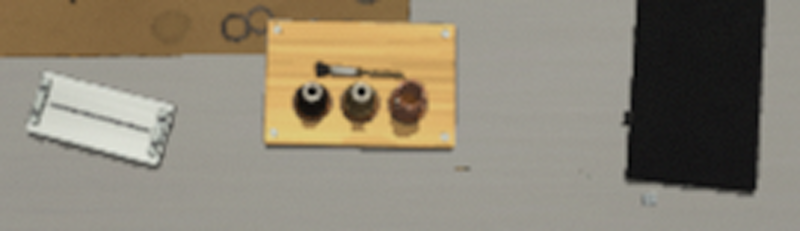

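The crop shows the dark collar at (222,330), brass at (388,335) and sleeve at (545,345), with the stem behind from (235,235) to (535,260), head to the left. Now the poses from these.

Run:
```python
from h import *
C=cam("top"); g=lambda a:np.array(a)/10+[238-.45,160-.45]
c=plane(C,g([(75,68),(708,83),(704,492),(66,482)]),.012)[:,:2]
print(c, [np.linalg.norm(c[i]-c[(i+1)%4]) for i in range(4)], c.mean(0))
for a,b in((c[1],c[0]),(c[2],c[3])): v=a*0+b-a; print("yaw",np.degrees(np.arctan2(-v[0],v[1])))
print("tops",plane(C,g([(222,308),(388,310)]),.065))
print("stem",plane(C,g([(237,234),(535,255)]),.02))
print(env.camera_info("wrist")["mount"].round(4), env.camera_info("wrist")["camera_matrix"])
rel([.16,-.6296,.2356],90)
```

```text
[[ 0.60049104  0.10634413]
 [ 0.59475138 -0.07210306]
 [ 0.4780091  -0.06783079]
 [ 0.48189015  0.10887659]] [np.float64(0.17853947077197843), np.float64(0.11682042704794496), np.float64(0.17674999597426316), np.float64(0.11862792428996563)] [0.53878542 0.01882172]
yaw -1.8422543092247312
yaw -1.2581941043388867
tops [[0.51994013 0.06531523 0.065     ]
 [0.51909403 0.02094948 0.065     ]]
stem [[ 0.55029903  0.06094313  0.02      ]
 [ 0.54373237 -0.0218568   0.02      ]]
[[-6.000e-04 -9.567e-01 -2.910e-01  7.970e-02]
 [ 1.000e+00 -4.000e-04 -6.000e-04 -5.000e-04]
 [ 5.000e-04 -2.910e-01  9.567e-01 -1.479e-01]
 [ 0.000e+00  0.000e+00  0.000e+00  1.000e+00]] [[276.65335647   0.         255.06933052]
 [  0.         276.65335647 193.46487948]
 [  0.           0.           1.        ]]
[ 0.001  0.001 -0.   ] [-0.    -0.    -0.421]
```

Request:
jog_arm --motion '[[[0.3,-0.3,0,0,0,-0.045,0],[0.6,-0.6,0,0,0,-0.09,0],[0.9,-0.95,0,0,0,-0.135,0],[0.95,-1,0,0,0,-0.175,0],[0.95,-1,0,0,0,-0.21,0]]]'

```text
time_s: 0.6
tool_pos: [0.2293, -0.5074, 0.2366]
tool_rot: [-180.0, -0.0, 52.6]
force: [0.5, -0.7, 0.2]
grip_width: 0.0866
grasp_force: 0.0
```

Request:
jog_arm --motion '[[[0.4,-0.05,0,0,0,-0.045,0],[0.8,-0.1,0,0,0,-0.09,0],[1,-0.15,0,0,0,-0.135,0],[1,-0.15,0,0,0,-0.18,0],[1,-0.15,0,0,0,-0.211,0]]]'

```text
time_s: 1.1
tool_pos: [0.2776, -0.4206, 0.2364]
tool_rot: [-180.0, 0.0, 90.4]
force: [-0.2, 0.8, 1.1]
grip_width: 0.087
grasp_force: 0.0
```

Request:
jog_arm --motion '[[[0.35,0.2,0,0,0,0,0],[0.7,0.4,0,0,0,0,0],[1,0.55,0,0,0,0,0]]]'

```text
time_s: 1.4
tool_pos: [0.3329, -0.3195, 0.2362]
tool_rot: [-180.0, -0.0, 90.1]
force: [0.9, -0.1, -0.4]
grip_width: 0.087
grasp_force: 0.0
```

Request:
jog_arm --motion '[[[0.35,0.2,0,0,0,0,0],[0.7,0.4,0,0,0,0,0],[1,0.55,0,0,0,0,0]]]'

```text
time_s: 1.7
tool_pos: [0.3878, -0.2193, 0.2363]
tool_rot: [-180.0, -0.0, 90.1]
force: [0.2, -0.5, 0.3]
grip_width: 0.0869
grasp_force: 0.0
```

Request:
jog_arm --motion '[[[0.35,0.2,0,0,0,0,0],[0.7,0.4,0,0,0,0,0],[1,0.55,0,0,0,0,0]]]'

```text
time_s: 2.0
tool_pos: [0.4426, -0.1193, 0.2364]
tool_rot: [180.0, 0.0, 90.1]
force: [0.5, 0.9, 0.1]
grip_width: 0.0869
grasp_force: 0.0
```

Request:
jog_arm --motion '[[[0.35,0.2,0,0,0,0,0],[0.7,0.4,0,0,0,0,0],[1,0.55,0,0,0,0,0]]]'

```text
time_s: 2.3
tool_pos: [0.4975, -0.0193, 0.2365]
tool_rot: [180.0, -0.0, 90.1]
force: [-0.2, -0.1, -0.1]
grip_width: 0.087
grasp_force: 0.0
```

Request:
jog_arm --motion '[[[0.2,0.1,0.4,0,0,0,0],[0.4,0.2,0.76,0,0,0,0],[0.4,0.2,0.76,0,0,0,0]]]'

```text
time_s: 2.6
tool_pos: [0.5138, 0.0218, 0.1559]
tool_rot: [-179.5, -0.2, 90.3]
force: [-1.1, 0.4, -0.4]
grip_width: 0.0871
grasp_force: 0.0
```

Run:
```python
from h import *
import pickle
C=cam("wrist");p,d=env.read_camera("wrist");pickle.dump((C,p,d),open("w1.pkl","wb"))
cv2.imwrite("pics/w1.png",cv2.resize(p[:,:,::-1],(800,600),interpolation=cv2.INTER_CUBIC))
o=env.get_obs();print(o["tool_pos"],o["tool_rot"],o["qpos"])
```

```text
[0.5149536  0.01996219 0.15825596] [-1.79680721e+02 -1.07550137e-01  9.02375237e+01] [ 40.69426662   9.86939191 -49.45586058 106.21545152   7.92154878
  67.8283759  -11.14633437]
```

View pics/w1.png

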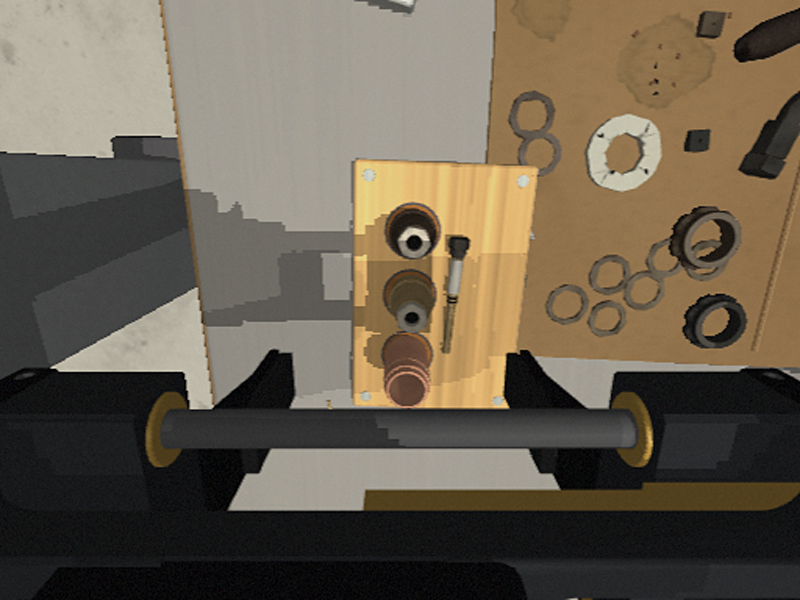

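The wrist view shows the dark collar top at (414,241), brass top (411,316), sleeve rim (407,387), stem head (459,242) and stem tail (446,352). Board corners are at (357,160), (537,167), (512,408) and (354,405).

Run:
```python
from h import *
import pickle
C,p,d=pickle.load(open("w1.pkl","rb")); s=512/800
g=lambda a:np.array(a)*s-.2
print("tops",plane(C,g([(414,241),(411,316),(407,387)]),.066)[:,:2])
print("stem",plane(C,g([(459,238),(446,353)]),.018)[:,:2])
print("board",plane(C,g([(357,160),(537,167),(512,408),(354,405)]),.012)[:,:2])
P=cloud(C,d); q=P.reshape(-1,3); q=q[(q[:,0]>.47)&(q[:,0]<.6)&(q[:,1]>-.08)&(q[:,1]<.11)]
for n,yc in(("d",.065),("b",.02),("s",-.025)):
    k=q[(q[:,2]>.059)&(q[:,2]<.1)&(abs(q[:,1]-yc)<.021)]; print(n,len(k),(k.min(0)+k.max(0))/2,k.max(0)-k.min(0))
k=q[(q[:,2]>.017)&(q[:,2]<.03)&(q[:,0]>.538)]
print(len(k),cv2.minAreaRect((k[:,:2]*1000).astype(np.float32)))
print("board z",np.median(q[(q[:,2]<.016)][:,2]))
o=env.get_obs();print(o["tool_pos"],o["tool_rot"],o["time_s"])
```

```text
tops [[ 0.52044516  0.06600111]
 [ 0.51938156  0.02243302]
 [ 0.51755829 -0.02325761]]
stem [[ 0.55143654  0.06095695]
 [ 0.54587915 -0.02125069]]
board [[ 0.48451137  0.10970794]
 [ 0.60024878  0.10603788]
 [ 0.59825105 -0.06851785]
 [ 0.47827583 -0.06720672]]
d 286 [0.52074232 0.06484315 0.06301988] [0.01746267 0.01786888 0.00803511]
b 265 [0.52054025 0.02024625 0.06300272] [0.01662921 0.01896347 0.00793005]
s 406 [ 0.51782981 -0.02358704  0.0644679 ] [0.02821434 0.02713365 0.01082854]
485 ((546.7684936523438, 20.096845626831055), (83.62874603271484, 14.03659439086914), 82.02130889892578)
board z 0.011608586676940064
[0.5149536  0.01996219 0.15825596] [-1.79680721e+02 -1.07550137e-01  9.02375237e+01] 2.65
```

Request:
jog_arm --motion '[[[-0.44,0.02,0,0,0,0.0106,0],[-0.44,0.02,0.4,0,0,0.0106,0],[-0.44,0.02,0.7,0,0,0.0106,0],[-0.44,0.02,0.7,0,0,0.0106,0],[-0.44,0.02,0.7,0,0,0.0106,0]]]' --grip_force 30

```text
time_s: 3.15
tool_pos: [0.5195, -0.0264, 0.0921]
tool_rot: [179.9, 0.0, 88.1]
force: [0.7, 0.4, 0.8]
grip_width: 0.0873
grasp_force: 0.0
```

Request:
jog_arm --motion '[[[0,0,0,0,0,0,0],[0,0,0,0,0,0,0]]]'

```text
time_s: 3.35
tool_pos: [0.5204, -0.0256, 0.0927]
tool_rot: [179.8, 0.1, 88.1]
force: [0.1, 0.7, 0.4]
grip_width: 0.0871
grasp_force: 0.0
```

Run:
```python
from h import *
o=env.get_obs();print(o["tool_pos"],o["tool_rot"],o["qpos"])
rel([.5178,-.0235,.047],88.2)
```

```text
[ 0.52038769 -0.02561748  0.0926669 ] [1.79796202e+02 6.34023373e-02 8.81318541e+01] [ 41.73580553  14.73120001 -46.45136864 109.79302534  12.34365826
  60.31907412 -11.77410239]
[ 0.021 -0.028  0.457] [ 0.001  0.    -0.   ]
```

Request:
jog_arm --motion '[[[0.02,-0.027,0.25,0,0,0,0],[0.02,-0.027,0.45,0,0,0,0],[0.02,-0.027,0.45,0,0,0,0],[0.02,-0.027,0.45,0,0,0,0.45],[0.02,-0.027,0.45,0,0,0,0.45]]]'

```text
time_s: 3.85
tool_pos: [0.5175, -0.0234, 0.0471]
tool_rot: [179.9, 0.0, 88.1]
force: [-0.5, 0.1, 0.3]
grip_width: 0.0777
grasp_force: 0.0
```

Request:
jog_arm --motion '[[[0,0,0,0,0,0,0.6],[0,0,0,0,0,0,0.75],[0,0,0,0,0,0,1],[0,0,0,0,0,0,1]]]'

```text
time_s: 4.25
tool_pos: [0.5164, -0.0234, 0.0457]
tool_rot: [180.0, 0.0, 88.1]
force: [-0.5, -0.3, -0.1]
grip_width: 0.047
grasp_force: 0.0
```

Request:
jog_arm --motion '[[[0,0,0,0,0,0,1],[0,0,0,0,0,0,1]]]'

```text
time_s: 4.45
tool_pos: [0.5164, -0.0234, 0.0456]
tool_rot: [180.0, 0.0, 88.1]
force: [-0.1, -0.3, 0.4]
grip_width: 0.0312
grasp_force: 0.4
```

Request:
jog_arm --motion '[[[0,0,0,0,0,0,1],[0,0,0,0,0,0,1],[0,0,0,0,0,0,1]]]'

```text
time_s: 4.75
tool_pos: [0.5164, -0.0233, 0.0456]
tool_rot: [180.0, 0.0, 88.1]
force: [1.2, -0.3, -0.1]
grip_width: 0.0288
grasp_force: 30.0
```

Request:
jog_arm --motion '[[[0,0,-0.1,0,0,0,1],[0,0,-0.35,0,0,0,1],[0,0,-0.6,0,0,0,1],[0,0,-0.8,0,0,0,1]]]'

```text
time_s: 5.15
tool_pos: [0.5163, -0.0231, 0.1272]
tool_rot: [180.0, 0.0, 88.2]
force: [-0.0, 0.7, -0.8]
grip_width: 0.0292
grasp_force: 30.0
```

Run:
```python
from h import *
o=env.get_obs();print(o["tool_pos"],o["tool_rot"],o["grip_width"],o["grasp_force"])
rel([.49,-.257,.1],88.2)
```

```text
[ 0.51634491 -0.02310637  0.12722817] [1.79969380e+02 8.32313263e-03 8.81519885e+01] 0.02916266895085192 29.99084138766193
[-2.346 -0.188  0.273] [ 0.  0. -0.]
```

Request:
jog_arm --motion '[[[-0.3,-0.02,0,0,0,0,1],[-0.7,-0.04,0,0,0,0,1],[-1,-0.056,0,0,0,0,1]]]'

```text
time_s: 5.45
tool_pos: [0.5069, -0.1254, 0.1263]
tool_rot: [180.0, 0.1, 88.1]
force: [0.2, -1.3, -1.0]
grip_width: 0.0291
grasp_force: 30.0
```

Request:
jog_arm --motion '[[[-0.35,-0.02,0,0,0,0,1],[-0.7,-0.04,0,0,0,0,1],[-1,-0.056,0,0,0,0,1]]]'

```text
time_s: 5.75
tool_pos: [0.4978, -0.2249, 0.126]
tool_rot: [-180.0, 0.0, 88.1]
force: [0.8, 1.1, -0.5]
grip_width: 0.029
grasp_force: 30.0
```

Request:
jog_arm --motion '[[[-0.35,-0.02,0,0,0,0,1],[-0.7,-0.04,0,0,0,0,1],[-0.9,-0.05,0.1,0,0,0,1],[-1,-0.056,0.3,0,0,0,1],[-1,-0.056,0.5,0,0,0,1]]]'

```text
time_s: 6.25
tool_pos: [0.489, -0.3244, 0.0746]
tool_rot: [-180.0, 0.0, 88.0]
force: [-0.1, 0.1, -0.9]
grip_width: 0.0291
grasp_force: 30.0
```

Request:
jog_arm --motion '[[[0,0,0,0,0,0,1],[0,0,0,0,0,0,1],[0,0,0,0,0,0,1]]]'

```text
time_s: 6.55
tool_pos: [0.4907, -0.3221, 0.0766]
tool_rot: [179.9, 0.0, 88.2]
force: [0.3, 0.3, -0.7]
grip_width: 0.0288
grasp_force: 30.0
```

Request:
jog_arm --motion '[[[0,0,0.15,0,0,0,1],[0,0,0.25,0,0,0,1],[0,0,0.295,0,0,0,1],[0,0,0.295,0,0,0,1],[0,0,0.295,0,0,0,1]]]'

```text
time_s: 7.05
tool_pos: [0.4896, -0.3225, 0.0457]
tool_rot: [-180.0, -0.0, 88.1]
force: [0.5, -0.6, -1.1]
grip_width: 0.0293
grasp_force: 30.0
```

Request:
jog_arm --motion '[[[0,0,0,0,0,0,1],[0,0,0,0,0,0,1]]]'

```text
time_s: 7.25
tool_pos: [0.4896, -0.3226, 0.0458]
tool_rot: [-180.0, -0.0, 88.1]
force: [-0.2, -0.1, -1.0]
grip_width: 0.0289
grasp_force: 30.0
```

Request:
jog_arm --motion '[[[0,0,0.008,0,0,0,1],[0,0,0.008,0,0,0,1],[0,0,0.008,0,0,0,0.6],[0,0,0.008,0,0,0,0.4],[0,0,0.008,0,0,0,0.3]]]'

```text
time_s: 7.75
tool_pos: [0.4897, -0.3227, 0.0452]
tool_rot: [180.0, 0.0, 88.1]
force: [0.2, -0.2, -0.1]
grip_width: 0.0435
grasp_force: 0.0
```

Request:
jog_arm --motion '[[[0,0,0,0,0,0,0.3],[0,0,-0.3,0,0,0,0.3],[0,0,-0.7,0,0,0,0.1],[0,0,-0.95,0,0,0,0]]]'

```text
time_s: 8.15
tool_pos: [0.4906, -0.3229, 0.1428]
tool_rot: [179.9, 0.1, 88.1]
force: [0.3, -0.7, -0.3]
grip_width: 0.0695
grasp_force: 0.0
```

Run:
```python
from h import *
o=env.get_obs();print(o["tool_pos"],o["tool_rot"],o["grip_width"],o["grasp_force"])
rel([.5195,.0212,.14],88.2)
```

```text
[ 0.49064931 -0.32293023  0.14279723] [1.79868724e+02 7.89888567e-02 8.81443190e+01] 0.06947604996192847 0.0
[3.449 0.177 0.024] [ 0.001  0.    -0.   ]
```

Request:
jog_arm --motion '[[[0.4,0.02,0,0,0,0,0],[0.8,0.04,0,0,0,0,0],[1,0.051,0,0,0,0,0]]]'

```text
time_s: 8.45
tool_pos: [0.4987, -0.2189, 0.1407]
tool_rot: [180.0, -0.0, 88.3]
force: [0.9, -0.5, 0.6]
grip_width: 0.0857
grasp_force: 0.0
```

Request:
jog_arm --motion '[[[0.4,0.02,0,0,0,0,0],[0.8,0.04,0,0,0,0,0],[1,0.051,0,0,0,0,0]]]'

```text
time_s: 8.75
tool_pos: [0.5067, -0.1188, 0.1405]
tool_rot: [180.0, -0.0, 88.4]
force: [0.3, 0.4, 0.0]
grip_width: 0.0872
grasp_force: 0.0
```

Request:
jog_arm --motion '[[[0.4,0.02,0,0,0,0,0],[0.8,0.04,0,0,0,0,0],[1,0.051,0,0,0,0,0]]]'

```text
time_s: 9.05
tool_pos: [0.5148, -0.019, 0.1406]
tool_rot: [180.0, -0.1, 88.4]
force: [-0.0, 0.5, 0.7]
grip_width: 0.0871
grasp_force: 0.0
```

Request:
jog_arm --motion '[[[0.3,0.02,0,0,0,0,0],[0.45,0.024,0.1,0,0,0,0],[0.45,0.024,0.5,0,0,0,0],[0.45,0.024,0.5,0,0,0,0],[0.45,0.024,0.5,0,0,0,0]]]'

```text
time_s: 9.55
tool_pos: [0.5182, 0.0215, 0.0901]
tool_rot: [-179.9, -0.0, 88.1]
force: [0.4, 0.5, -0.2]
grip_width: 0.0867
grasp_force: 0.0
```

Request:
jog_arm --motion '[[[0,0,0,0,0,0,0],[0,0,0,0,0,0,0]]]'

```text
time_s: 9.75
tool_pos: [0.5198, 0.0212, 0.0918]
tool_rot: [179.9, 0.0, 88.1]
force: [0.4, 0.6, 0.0]
grip_width: 0.0872
grasp_force: 0.0
```

Run:
```python
from h import *
o=env.get_obs();print(o["tool_pos"],o["tool_rot"],o["grip_width"],o["grasp_force"])
rel([.5195,.0212,.046],88.2)
```

```text
[0.51980203 0.02115088 0.09177021] [1.79853026e+02 2.53719095e-02 8.80708944e+01] 0.0872116397553364 0.0
[ 0.001 -0.004  0.458] [ 0.001  0.    -0.001]
```

Request:
jog_arm --motion '[[[0,0.005,0.25,0,0,0,0.2],[0,0.008,0.45,0,0,0,0.35],[0,0.008,0.45,0,0,0,0.45],[0,0.008,0.45,0,0,0,0.45]]]'

```text
time_s: 10.15
tool_pos: [0.52, 0.0215, 0.0461]
tool_rot: [180.0, -0.0, 88.1]
force: [-0.4, -0.6, 0.3]
grip_width: 0.0628
grasp_force: 0.0
```

Request:
jog_arm --motion '[[[0,0,0,0,0,0,0.5],[0,0,0,0,0,0,0.5]]]'

```text
time_s: 10.35
tool_pos: [0.5204, 0.0215, 0.0465]
tool_rot: [179.9, 0.0, 88.1]
force: [-0.4, -0.2, 0.3]
grip_width: 0.0486
grasp_force: 0.0
```

Request:
jog_arm --motion '[[[0,-0.008,0,0,0,0,0.6],[0,-0.008,0,0,0,0,0.7],[0,-0.008,0,0,0,0,1],[0,-0.008,0,0,0,0,1],[0,-0.008,0,0,0,0,1]]]'

```text
time_s: 10.85
tool_pos: [0.519, 0.0216, 0.0454]
tool_rot: [180.0, 0.0, 88.1]
force: [1.3, -0.9, 0.2]
grip_width: 0.0264
grasp_force: 29.5
```

Request:
jog_arm --motion '[[[0,0,0,0,0,0,1],[0,0,0,0,0,0,1],[0,0,0,0,0,0,1],[0,0,0,0,0,0,1]]]'

```text
time_s: 11.25
tool_pos: [0.519, 0.0216, 0.0454]
tool_rot: [180.0, 0.0, 88.1]
force: [0.5, 0.1, 2.6]
grip_width: 0.0262
grasp_force: 29.6
```

Request:
jog_arm --motion '[[[0,0,-0.1,0,0,0,1],[0,0,-0.35,0,0,0,1],[0,0,-0.6,0,0,0,1],[0,0,-0.8,0,0,0,1]]]'

```text
time_s: 11.65
tool_pos: [0.5178, 0.0219, 0.1263]
tool_rot: [-179.9, 0.0, 88.2]
force: [1.0, -0.2, -1.6]
grip_width: 0.0264
grasp_force: 29.2
```

Request:
jog_arm --motion '[[[-0.3,0.07,0,0,0,0,1],[-0.7,0.16,0,0,0,0,1],[-1,0.228,0,0,0,0,1]]]'

```text
time_s: 11.95
tool_pos: [0.5374, -0.0814, 0.1254]
tool_rot: [-179.9, 0.1, 88.1]
force: [0.2, 0.0, -1.5]
grip_width: 0.0267
grasp_force: 29.2
```

Request:
jog_arm --motion '[[[-0.35,0.08,0,0,0,0,1],[-0.7,0.16,0,0,0,0,1],[-1,0.228,0,0,0,0,1]]]'

```text
time_s: 12.25
tool_pos: [0.5567, -0.1817, 0.125]
tool_rot: [-179.9, -0.0, 88.1]
force: [1.5, -0.1, -2.3]
grip_width: 0.026
grasp_force: 29.2
```

Request:
jog_arm --motion '[[[-0.35,0.08,0,0,0,0,1],[-0.7,0.16,0,0,0,0,1],[-1,0.24,0,0,0,0,1]]]'

```text
time_s: 12.55
tool_pos: [0.5773, -0.2824, 0.1248]
tool_rot: [-179.9, -0.0, 88.1]
force: [0.7, -0.3, -1.9]
grip_width: 0.0266
grasp_force: 29.2
```

Request:
jog_arm --motion '[[[-0.1,0.02,0.1,0,0,0,1],[-0.13,0.02,0.3,0,0,0,1],[-0.13,0.02,0.5,0,0,0,1],[-0.13,0.02,0.5,0,0,0,1],[-0.13,0.02,0.5,0,0,0,1]]]'

```text
time_s: 13.05
tool_pos: [0.5794, -0.2923, 0.0749]
tool_rot: [-179.9, -0.1, 88.2]
force: [-0.7, -0.2, -1.7]
grip_width: 0.0261
grasp_force: 29.2
```

Request:
jog_arm --motion '[[[0,0,0,0,0,0,1],[0,0,0,0,0,0,1]]]'

```text
time_s: 13.25
tool_pos: [0.5807, -0.2935, 0.0766]
tool_rot: [179.9, 0.1, 88.2]
force: [-0.2, 0.2, -2.4]
grip_width: 0.0262
grasp_force: 29.2
```

Request:
jog_arm --motion '[[[0,0,0.15,0,0,0,1],[0,0,0.25,0,0,0,1],[0,0,0.3,0,0,0,1],[0,0,0.303,0,0,0,1],[0,0,0.303,0,0,0,1]]]'

```text
time_s: 13.75
tool_pos: [0.5791, -0.2934, 0.0454]
tool_rot: [-179.9, -0.0, 88.1]
force: [-3.8, 1.3, 7.3]
grip_width: 0.0263
grasp_force: 30.1
```

Request:
jog_arm --motion '[[[0,0,0,0,0,0,1],[0,0,0,0,0,0,1],[0,0,0,0,0,0,1]]]'

```text
time_s: 14.05
tool_pos: [0.5791, -0.2933, 0.0454]
tool_rot: [-179.9, -0.0, 88.1]
force: [-3.8, 1.4, 7.2]
grip_width: 0.026
grasp_force: 30.1
```

Touching. Release and go for the dark collar.

Request:
jog_arm --motion '[[[0,0,0,0,0,0,0.6],[0,0,0,0,0,0,0.4],[0,0,0,0,0,0,0.3],[0,0,0,0,0,0,0.3]]]'

```text
time_s: 14.45
tool_pos: [0.58, -0.2936, 0.0446]
tool_rot: [180.0, -0.0, 88.1]
force: [0.3, -0.2, 0.1]
grip_width: 0.0507
grasp_force: 0.0
```

Request:
jog_arm --motion '[[[0,0,-0.2,0,0,0,0.3],[0,0,-0.6,0,0,0,0.1],[0,0,-0.95,0,0,0,0]]]'

```text
time_s: 14.75
tool_pos: [0.5798, -0.2934, 0.1407]
tool_rot: [-180.0, -0.0, 88.1]
force: [1.5, -0.1, 0.0]
grip_width: 0.0694
grasp_force: 0.0
```

Run:
```python
from h import *
o=env.get_obs();print(o["tool_pos"],o["tool_rot"],o["grip_width"],o["grasp_force"])
rel([.5206,.0655,.14],88.2)
```

```text
[ 0.57984034 -0.29339958  0.14070593] [-1.79970749e+02 -3.49867713e-02  8.81408855e+01] 0.06940806573692551 0.0
[ 3.568 -0.709  0.01 ] [-0. -0. -0.]
```

Request:
jog_arm --motion '[[[0.4,-0.08,0,0,0,0,0],[0.8,-0.16,0,0,0,0,0],[1,-0.2,0,0,0,0,0]]]'

```text
time_s: 15.05
tool_pos: [0.5633, -0.1885, 0.1403]
tool_rot: [180.0, -0.1, 88.4]
force: [-0.3, 0.9, -0.3]
grip_width: 0.0856
grasp_force: 0.0
```

Request:
jog_arm --motion '[[[0.4,-0.08,0,0,0,0,0],[0.8,-0.16,0,0,0,0,0],[1,-0.2,0,0,0,0,0]]]'

```text
time_s: 15.35
tool_pos: [0.546, -0.0884, 0.1399]
tool_rot: [-180.0, -0.0, 88.4]
force: [1.4, 0.7, -0.1]
grip_width: 0.0871
grasp_force: 0.0
```

Request:
jog_arm --motion '[[[0.4,-0.08,0,0,0,0,0],[0.8,-0.16,0,0,0,0,0],[1,-0.2,0,0,0,0,0]]]'

```text
time_s: 15.65
tool_pos: [0.5291, 0.0121, 0.14]
tool_rot: [180.0, -0.0, 88.4]
force: [0.6, 1.3, 0.5]
grip_width: 0.0869
grasp_force: 0.0
```

Request:
jog_arm --motion '[[[0.4,-0.08,0,0,0,0,0],[0.568,-0.109,0.1,0,0,0,0],[0.568,-0.109,0.5,0,0,0,0],[0.568,-0.109,0.5,0,0,0,0],[0.568,-0.109,0.5,0,0,0,0]]]'

```text
time_s: 16.15
tool_pos: [0.5204, 0.0649, 0.0897]
tool_rot: [-179.9, -0.0, 88.1]
force: [-0.1, -0.0, 1.1]
grip_width: 0.0872
grasp_force: 0.0
```

Request:
jog_arm --motion '[[[0,0,0,0,0,0,0],[0,0,0,0,0,0,0]]]'

```text
time_s: 16.35
tool_pos: [0.522, 0.0649, 0.0914]
tool_rot: [179.9, 0.0, 88.1]
force: [0.4, -0.7, -0.1]
grip_width: 0.0869
grasp_force: 0.0
```

Run:
```python
from h import *
o=env.get_obs();print(o["tool_pos"],o["tool_rot"],o["grip_width"],o["grasp_force"])
rel([.5206,.0655,.046],88.2)
```

```text
[0.52204518 0.06485632 0.0913991 ] [1.79855326e+02 9.54284277e-03 8.80582787e+01] 0.08692656854888899 0.0
[ 0.006 -0.016  0.454] [ 0.001  0.    -0.001]
```

Request:
jog_arm --motion '[[[0.006,-0.005,0.25,0,0,0,0.2],[0.006,-0.008,0.447,0,0,0,0.35],[0.006,-0.008,0.447,0,0,0,0.45],[0.006,-0.008,0.447,0,0,0,0.5],[0.006,-0.008,0.447,0,0,0,0.5]]]'

```text
time_s: 16.85
tool_pos: [0.5212, 0.066, 0.0467]
tool_rot: [179.9, -0.0, 88.1]
force: [0.2, -0.4, -1.3]
grip_width: 0.0545
grasp_force: 0.0
```

Request:
jog_arm --motion '[[[0,0,0,0,0,0,0.55],[0,0,0,0,0,0,0.55]]]'

```text
time_s: 17.05
tool_pos: [0.5206, 0.0659, 0.0461]
tool_rot: [179.9, 0.0, 88.1]
force: [0.4, -0.4, 0.2]
grip_width: 0.0418
grasp_force: 0.0
```

Request:
jog_arm --motion '[[[0,0,0,0,0,0,0.7],[0,0,0,0,0,0,1],[0,0,0,0,0,0,1],[0,0,0,0,0,0,1],[0,0,0,0,0,0,1]]]'

```text
time_s: 17.55
tool_pos: [0.5202, 0.066, 0.0453]
tool_rot: [180.0, 0.0, 88.1]
force: [0.6, 0.1, -0.6]
grip_width: 0.0261
grasp_force: 29.5
```

Request:
jog_arm --motion '[[[0,0,0,0,0,0,1],[0,0,0,0,0,0,1],[0,0,0,0,0,0,1]]]'

```text
time_s: 17.85
tool_pos: [0.5201, 0.066, 0.0453]
tool_rot: [180.0, 0.0, 88.1]
force: [0.5, -0.3, 0.1]
grip_width: 0.0259
grasp_force: 29.5
```

Request:
jog_arm --motion '[[[0,0,-0.1,0,0,0,1],[0,0,-0.35,0,0,0,1],[0,0,-0.6,0,0,0,1],[0,0,-0.8,0,0,0,1]]]'

```text
time_s: 18.25
tool_pos: [0.5198, 0.0663, 0.1268]
tool_rot: [180.0, 0.0, 88.2]
force: [-0.4, 0.2, -1.8]
grip_width: 0.0259
grasp_force: 29.3
```

Request:
jog_arm --motion '[[[-0.3,-0.02,0,0,0,0,1],[-0.7,-0.04,0,0,0,0,1],[-1,-0.06,0,0,0,0,1]]]'

```text
time_s: 18.55
tool_pos: [0.5101, -0.0359, 0.1257]
tool_rot: [-180.0, 0.1, 88.1]
force: [0.5, 0.6, -2.0]
grip_width: 0.0257
grasp_force: 29.3
```

Request:
jog_arm --motion '[[[-0.35,-0.02,0,0,0,0,1],[-0.7,-0.04,0,0,0,0,1],[-1,-0.06,0,0,0,0,1]]]'

```text
time_s: 18.85
tool_pos: [0.5007, -0.1354, 0.1256]
tool_rot: [-180.0, 0.0, 88.1]
force: [0.2, -0.9, -2.0]
grip_width: 0.0259
grasp_force: 29.3
```

Request:
jog_arm --motion '[[[-0.35,-0.02,0,0,0,0,1],[-0.7,-0.04,0,0,0,0,1],[-1,-0.06,0,0,0,0,1]]]'

```text
time_s: 19.15
tool_pos: [0.4914, -0.2351, 0.1256]
tool_rot: [-180.0, 0.0, 88.1]
force: [-0.3, 0.9, -1.2]
grip_width: 0.0257
grasp_force: 29.3
```

Request:
jog_arm --motion '[[[-0.15,0,0.1,0,0,0,1],[-0.24,-0.01,0.3,0,0,0,1],[-0.24,-0.01,0.5,0,0,0,1],[-0.24,-0.01,0.5,0,0,0,1],[-0.24,-0.01,0.5,0,0,0,1]]]'

```text
time_s: 19.65
tool_pos: [0.4904, -0.2558, 0.075]
tool_rot: [-179.9, -0.1, 88.2]
force: [0.7, -0.4, -0.8]
grip_width: 0.0263
grasp_force: 29.3
```

Request:
jog_arm --motion '[[[0,0,0,0,0,0,1],[0,0,0,0,0,0,1]]]'

```text
time_s: 19.85
tool_pos: [0.4913, -0.2571, 0.0764]
tool_rot: [179.9, 0.1, 88.2]
force: [-0.2, 0.1, -1.6]
grip_width: 0.0264
grasp_force: 29.3
```

Request:
jog_arm --motion '[[[0,0,0.15,0,0,0,1],[0,0,0.25,0,0,0,1],[0,0,0.297,0,0,0,1],[0,0,0.297,0,0,0,1],[0,0,0.297,0,0,0,1]]]'

```text
time_s: 20.35
tool_pos: [0.4899, -0.257, 0.0452]
tool_rot: [-179.9, -0.0, 88.1]
force: [-3.0, 0.7, 2.7]
grip_width: 0.0259
grasp_force: 29.7
```

Request:
jog_arm --motion '[[[0,0,0,0,0,0,1],[0,0,0,0,0,0,1],[0,0,0,0,0,0,1]]]'

```text
time_s: 20.65
tool_pos: [0.4904, -0.2572, 0.0453]
tool_rot: [180.0, -0.0, 88.1]
force: [-0.1, 1.0, -1.5]
grip_width: 0.0258
grasp_force: 29.4
```

Request:
jog_arm --motion '[[[0,0,0.004,0,0,0,1],[0,0,0.004,0,0,0,0.6],[0,0,0.004,0,0,0,0.4],[0,0,0.004,0,0,0,0.3],[0,0,0.004,0,0,0,0.3]]]'

```text
time_s: 21.15
tool_pos: [0.4906, -0.2573, 0.0451]
tool_rot: [180.0, 0.0, 88.1]
force: [-0.2, 0.2, -0.0]
grip_width: 0.05
grasp_force: 0.0
```

Request:
jog_arm --motion '[[[0,0,-0.2,0,0,0,0.3],[0,0,-0.6,0,0,0,0.1],[0,0,-1,0,0,0,0]]]'

```text
time_s: 21.45
tool_pos: [0.4899, -0.2569, 0.1456]
tool_rot: [-179.9, -0.1, 88.1]
force: [0.9, 0.7, 0.1]
grip_width: 0.0692
grasp_force: 0.0
```

Request:
jog_arm --motion '[[[0.4,0.08,0,0,0,0,0],[0.8,0.16,0,0,0,0,0],[1,0.2,0,0,0,0,0]]]'

```text
time_s: 21.75
tool_pos: [0.5147, -0.1539, 0.1459]
tool_rot: [179.9, -0.0, 88.3]
force: [-0.3, -0.0, 0.8]
grip_width: 0.0856
grasp_force: 0.0
```

Request:
jog_arm --motion '[[[0.4,0.08,0,0,0,0,0],[0.8,0.16,0,0,0,0,0],[1,0.2,0,0,0,0,0]]]'

```text
time_s: 22.05
tool_pos: [0.5376, -0.0541, 0.1456]
tool_rot: [179.9, -0.1, 88.4]
force: [-0.5, 1.2, -0.2]
grip_width: 0.0867
grasp_force: 0.0
```

Request:
jog_arm --motion '[[[0.4,0.05,0,0,0,0,0],[0.78,0.08,0,0,0,0,0],[0.78,0.08,0,0,0,0,0],[0.78,0.08,0,0,0,0,0],[0.78,0.08,0,0,0,0,0]]]'

```text
time_s: 22.55
tool_pos: [0.5474, 0.0176, 0.1449]
tool_rot: [-180.0, 0.1, 88.0]
force: [-0.8, 0.1, -0.1]
grip_width: 0.0872
grasp_force: 0.0
```

Request:
jog_arm --motion '[[[0,0,0,0,0,0,0],[0,0,0,0,0,0,0]]]'

```text
time_s: 22.75
tool_pos: [0.5475, 0.0176, 0.145]
tool_rot: [-180.0, 0.0, 88.0]
force: [-0.6, 0.1, 0.1]
grip_width: 0.0871
grasp_force: 0.0
```

Run:
```python
from h import *
import pickle
o=env.get_obs();print(o["tool_pos"],o["tool_rot"],o["time_s"])
C=cam("wrist");p,d=env.read_camera("wrist");pickle.dump((C,p,d),open("w2.pkl","wb"))
P=cloud(C,d); M=((P[...,0]>.45)&(P[...,0]<.63)&(P[...,1]>-.1)&(P[...,1]<.14)); v,u=np.nonzero(M)
print(u.min(),u.max(),v.min(),v.max())
a=p[v.min():v.max(),u.min():u.max()]; f=min(800/a.shape[1],600/a.shape[0]);print(f)
cv2.imwrite("pics/w2.png",cv2.resize(a[:,:,::-1],None,fx=f,fy=f,interpolation=cv2.INTER_CUBIC))
p,d=env.read_camera("top");np.savez("top1.npz",p=p,d=d); cv2.imwrite("pics/t1.png",cv2.resize(p[150:240,150:420,::-1],(800,267),interpolation=cv2.INTER_CUBIC))
```

```text
[0.5474541  0.01761107 0.14502666] [-1.79990363e+02  2.59304321e-02  8.79959887e+01] 22.75
0 511 0 383
1.5655577299412915
```

View pics/w2.png

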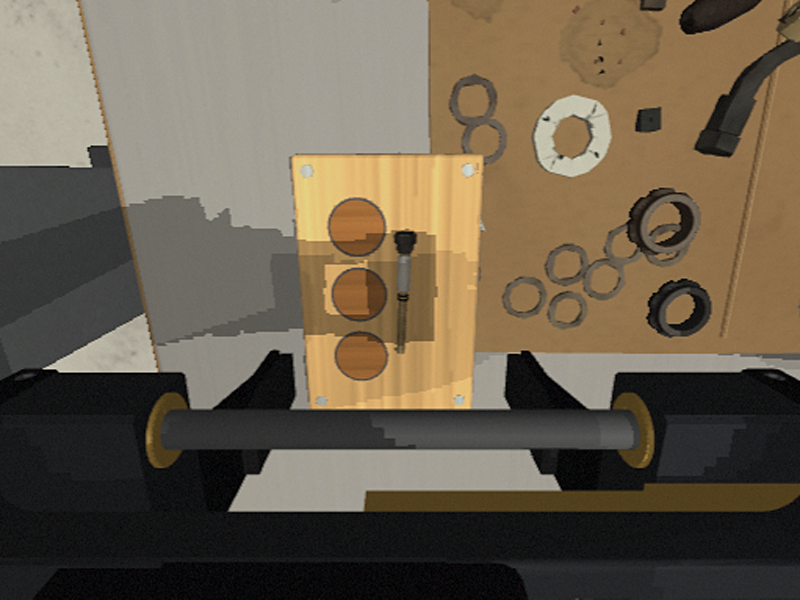

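View pics/t1.png

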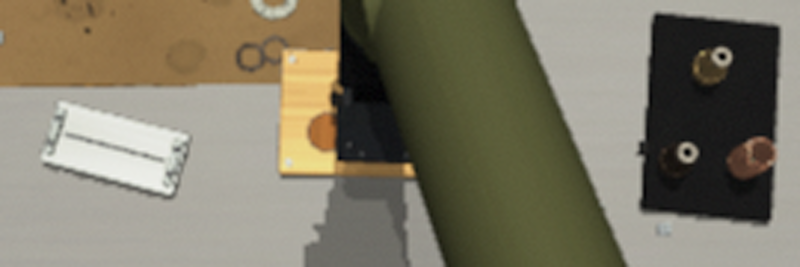

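The wrist view shows free ring marks at (357,227), (359,294) and (361,356), and the stem from head (405,238) to tail (400,352). The top view shows all three parts upright on the mat.

Run:
```python
from h import *
import pickle
C,p,d=pickle.load(open("w2.pkl","rb")); s=1/1.5656
g=lambda a:(np.array(a)+.5)*s-.5
hsv=cv2.cvtColor(p,cv2.COLOR_RGB2HSV)
r=plane(C,g([(356.5,227),(359.5,294.5),(361.5,356.5)]),.012)[:,:2];print("rings",r, np.linalg.norm(np.diff(r,axis=0),axis=1),"yaw",np.degrees(np.arctan2(-(r[0]-r[2])[0],(r[0]-r[2])[1])))
P=cloud(C,d); q=P.reshape(-1,3)
k=q[(q[:,2]>.0165)&(q[:,2]<.032)&(q[:,0]>.53)&(q[:,0]<.57)&(q[:,1]>-.05)&(q[:,1]<.09)]
print(len(k),cv2.minAreaRect((k[:,:2]*1000).astype(np.float32)))
print("stem px",plane(C,g([(405,231),(405,240),(402.5,290),(400.5,352)]),.018)[:,:2])
w=k[k[:,1]<.045]; f=np.polyfit(w[:,1],w[:,0],1); print("shank line yaw",np.degrees(np.arctan(-f[0])),"x at .02",np.polyval(f,.02), k[:,1].min(),k[:,1].max())
# rest from top0
t=np.load("top0.npz");T=cam("top");Q=cloud(T,t["d"])
h2=lambda a:(np.array(a)+.5)*[270/800,90/267]-.5+[150,150]
t1=np.load("top1.npz")["p"]
print("line ends",plane(T,h2([(65,134),(166,160)]),.014)[:,:2])
c=plane(T,h2([(59,100),(191,132),(177,197),(42,160)]),.014)[:,:2];print("corners",c,c.mean(0),[np.linalg.norm(c[i]-c[(i+1)%4]) for i in range(4)])
cv2.imwrite("pics/rest.png",cv2.resize(t1[178:222,160:218,::-1],None,fx=12,fy=12,interpolation=cv2.INTER_CUBIC))
```

```text
rings [[ 0.52067372  0.06495194]
 [ 0.51978404  0.01983567]
 [ 0.51835789 -0.02550168]] [0.04512503 0.04535978] yaw -1.4665927542713635
551 ((550.6011962890625, 20.358827590942383), (83.33088684082031, 13.897340774536133), 87.74372863769531)
stem px [[ 0.55173148  0.06207287]
 [ 0.55154999  0.05638905]
 [ 0.54885825  0.023574  ]
 [ 0.54600368 -0.02045833]]
shank line yaw -3.9602556472434554 x at .02 0.5490636255702908 -0.021257445107841805 0.062186849705633346
line ends [[0.51937406 0.31167909]
 [0.4939007  0.21580319]]
corners [[0.55223619 0.31840532]
 [0.52050803 0.19264584]
 [0.45880857 0.20493854]
 [0.49463006 0.33259921]] [0.50654572 0.26214723] [np.float64(0.12970013295283905), np.float64(0.06291211651625558), np.float64(0.1325912049545941), np.float64(0.0593290192160009)]
```

View pics/rest.png

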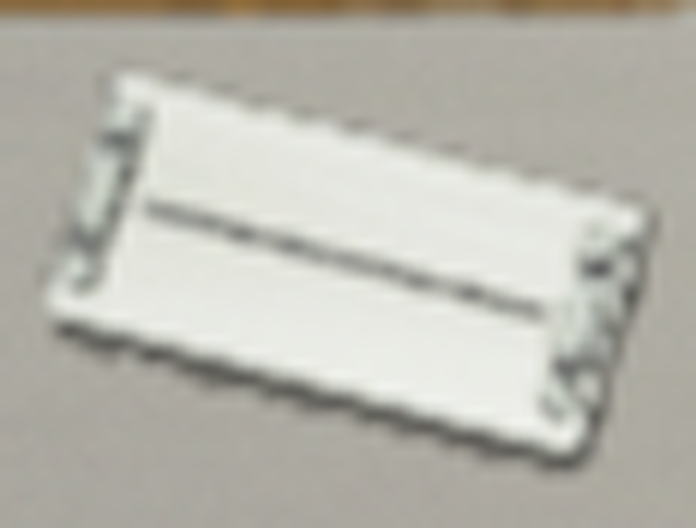

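Rest: dark line from (145,205) to (540,312) in the crop, yaw about −15°, centre near (0.506,0.263). Now to the stem.

Request:
jog_arm --motion '[[[0.028,0.014,0.3,0,0,0.0106,0.3],[0.028,0.014,0.7,0,0,0.0106,0.5],[0.028,0.014,0.95,0,0,0.0106,0.55],[0.028,0.014,0.95,0,0,0.0106,0.55],[0.028,0.014,0.95,0,0,0.0106,0.55]]]' --grip_force 15

```text
time_s: 23.35
tool_pos: [0.5491, 0.0218, 0.0505]
tool_rot: [-180.0, -0.0, 86.2]
force: [0.3, -0.1, 0.5]
grip_width: 0.0551
grasp_force: 0.0
```

Request:
jog_arm --motion '[[[0,0,0,0,0,0,0.55],[0,0,0,0,0,0,0.55]]]'

```text
time_s: 23.55
tool_pos: [0.5504, 0.0218, 0.0519]
tool_rot: [179.8, 0.0, 86.2]
force: [-0.3, -0.0, 0.0]
grip_width: 0.0422
grasp_force: 0.0
```

Run:
```python
from h import *
o=env.get_obs();print(o["tool_pos"],o["tool_rot"],o["grip_width"],o["grasp_force"])
rel([.549,.0204,.0285],86.1)
```

```text
[0.55035457 0.02175109 0.05190644] [1.79819205e+02 1.50310187e-02 8.62050690e+01] 0.04221898301610182 0.0
[-0.014 -0.013  0.234] [0.001 0.    0.001]
```

Request:
jog_arm --motion '[[[-0.014,-0.01,0.15,0,0,0,0.55],[-0.014,-0.01,0.22,0,0,0,0.55],[-0.014,-0.01,0.22,0,0,0,0.55],[-0.014,-0.01,0.22,0,0,0,0.55]]]'

```text
time_s: 23.95
tool_pos: [0.5474, 0.0205, 0.0276]
tool_rot: [-179.9, -0.0, 86.2]
force: [0.1, -0.0, -0.0]
grip_width: 0.0391
grasp_force: 0.0
```

Request:
jog_arm --motion '[[[0,0,0,0,0,0,0.55],[0,0,0,0,0,0,0.55]]]'

```text
time_s: 24.15
tool_pos: [0.5478, 0.0205, 0.0281]
tool_rot: [-180.0, 0.0, 86.2]
force: [0.6, -0.5, 0.6]
grip_width: 0.0389
grasp_force: 0.0
```

Request:
jog_arm --motion '[[[0,0.01,0,0,0,0,0.75],[0,0.01,0,0,0,0,0.9],[0,0.01,0,0,0,0,1],[0,0.01,0,0,0,0,1],[0,0.01,0,0,0,0,1]]]'

```text
time_s: 24.65
tool_pos: [0.5489, 0.0203, 0.0282]
tool_rot: [180.0, 0.0, 86.2]
force: [-0.6, 0.7, 0.2]
grip_width: 0.0072
grasp_force: 0.2
```

Request:
jog_arm --motion '[[[0,0,0,0,0,0,1],[0,0,0,0,0,0,1],[0,0,0,0,0,0,1]]]'

```text
time_s: 24.95
tool_pos: [0.5489, 0.0204, 0.0281]
tool_rot: [-180.0, 0.0, 86.2]
force: [-0.5, -0.1, -0.5]
grip_width: 0.0053
grasp_force: 15.0
```

Request:
jog_arm --motion '[[[0,0,-0.1,0,0,0,1],[0,0,-0.4,0,0,0,1],[0,0,-0.8,0,0,0,1],[0,0,-1,0,0,0,1]]]'

```text
time_s: 25.35
tool_pos: [0.5504, 0.021, 0.1319]
tool_rot: [179.8, -0.0, 86.3]
force: [-0.7, 0.1, 0.4]
grip_width: 0.0053
grasp_force: 15.0
```

Run:
```python
from h import *
o=env.get_obs();print(o["tool_pos"],o["tool_rot"],o["grip_width"],o["grasp_force"])
rel([.506,.262,.14],75)
```

```text
[0.55041669 0.02102385 0.13185895] [ 1.79753406e+02 -6.62336470e-03  8.62520220e+01] 0.005255457823387514 14.998120978125371
[ 2.376 -0.6   -0.084] [ 0.001 -0.     0.063]
```

Request:
jog_arm --motion '[[[0.4,-0.1,0,0,0,0,1],[0.8,-0.2,0,0,0,0,1],[1,-0.25,0,0,0,0,1]]]'

```text
time_s: 25.65
tool_pos: [0.5296, 0.1261, 0.1295]
tool_rot: [179.9, -0.1, 86.4]
force: [0.4, 1.0, -0.4]
grip_width: 0.0051
grasp_force: 15.0
```

Request:
jog_arm --motion '[[[0.4,-0.1,0,0,0,0,1],[0.8,-0.2,0,0,0,0,1],[1,-0.25,0,0,0,0,1]]]'

```text
time_s: 25.95
tool_pos: [0.5106, 0.2278, 0.1293]
tool_rot: [180.0, -0.1, 86.5]
force: [0.9, -0.0, 0.3]
grip_width: 0.0053
grasp_force: 15.0
```

Request:
jog_arm --motion '[[[0.3,-0.08,0,0,0,0.03,1],[0.376,-0.1,-0.1,0,0,0.0625,1],[0.376,-0.1,-0.1,0,0,0.0625,1],[0.376,-0.1,-0.1,0,0,0.0625,1],[0.376,-0.1,-0.1,0,0,0.0625,1]]]'

```text
time_s: 26.45
tool_pos: [0.5051, 0.2599, 0.1378]
tool_rot: [180.0, 0.1, 75.0]
force: [-0.9, 0.6, -0.2]
grip_width: 0.0047
grasp_force: 15.0
```

Request:
jog_arm --motion '[[[0,0,0,0,0,0,1],[0,0,0,0,0,0,1],[0,0,0,0,0,0,1]]]'

```text
time_s: 26.75
tool_pos: [0.5048, 0.2609, 0.1379]
tool_rot: [-180.0, 0.0, 74.9]
force: [-0.3, 1.4, -0.8]
grip_width: 0.0053
grasp_force: 15.0
```

Run:
```python
from h import *
import pickle
o=env.get_obs();print(o["tool_pos"],o["tool_rot"],o["time_s"],o["qpos"])
C=cam("wrist");p,d=env.read_camera("wrist");pickle.dump((C,p,d),open("w3.pkl","wb"))
a=p[60:300,136:392]; cv2.imwrite("pics/w3.png",cv2.resize(a[:,:,::-1],None,fx=2.5,fy=2.5,interpolation=cv2.INTER_CUBIC))
```

```text
[0.50475394 0.26086259 0.1379245 ] [-1.79984341e+02  1.90008777e-02  7.49410084e+01] 26.75 [ 13.64709643  19.6937687  -51.57128251 100.60319958  16.57296429
  67.74515031 -57.72845281]
```

View pics/w3.png

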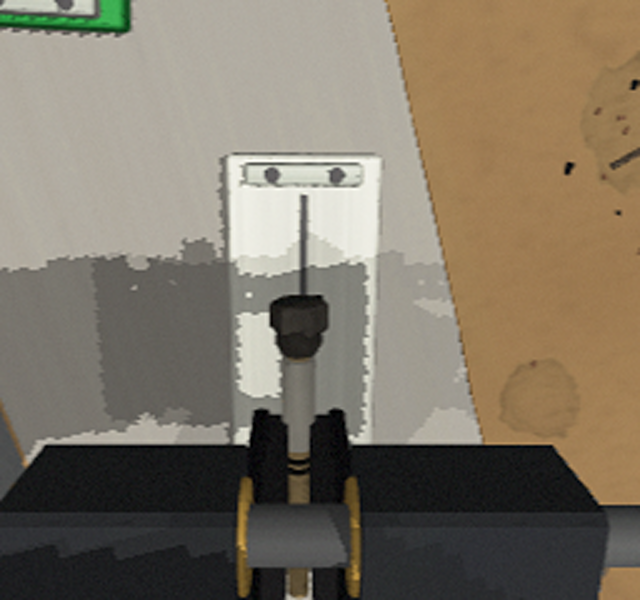

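The view shows the held stem, head at (300,297), parallel to the rest. The centre line runs (304,195)–(304,293), the far corners are (228,155) and (381,156), and the stop's inner edge is at about row 187.

Run:
```python
from h import *
import pickle
C,p,d=pickle.load(open("w3.pkl","rb"))
g=lambda a:(np.array(a)+.5)/2.5-.5+[136,60]
c=plane(C,g([(228,155),(381,156)]),.014)[:,:2]; print("far corners",c,np.linalg.norm(c[0]-c[1]),"yaw",np.degrees(np.arctan2(*(c[1]-c[0])[::-1])))
l=plane(C,g([(304,195),(304,293)]),.014)[:,:2]; v=l[0]-l[1]; print("line",l,"yaw",np.degrees(np.arctan2(-v[0],v[1])))
e=plane(C,g([(228,155),(236,430),(381,156),(372,430)]),.014)[:,:2]
for i in(0,2): v=e[i]-e[i+1]; print("edge yaw",np.degrees(np.arctan2(-v[0],v[1])))
s=plane(C,g([(304,187)]),.014)[0,:2]; print("stop inner base",s, "top", plane(C,g([(304,187)]),.023)[0,:2])
for y in(-14.5,-15):
    u=np.array([-np.sin(np.radians(y)),np.cos(np.radians(y))]); print("centre from edge",c.mean(0)-.065*u,"from stop",s-.054*u)
h=plane(C,g([(300,297),(300,400)]),.128)[:,:2]; v=h[0]-h[1]; print("head end",h[0],"stem yaw",np.degrees(np.arctan2(-v[0],v[1])))
print("stem centre", h[0]-.042*np.array([np.sin(np.radians(15)),np.cos(np.radians(15))]))
# top0 depth based rest estimate
P=cloud(C,d); q=P[(P[...,2]>.120)&(P[...,2]<.14)&(P[...,1]>.28)]; print("head cloud",q.min(0),q.max(0))
q=P[(abs(P[...,2]-.0135)<.002)&(abs(P[...,1]-.31)<.03)]; print(len(q))
```

```text
far corners [[0.49609253 0.33481756]
 [0.55224443 0.31929488]] 0.058257956440151484 yaw -15.452975351118637
line [[0.52015725 0.31279675]
 [0.51010962 0.27518456]] yaw -14.956600077858008
edge yaw -15.067942400519389
edge yaw -15.042486686600595
stop inner base [0.52094156 0.31573274] top [0.52107621 0.31649281]
centre from edge [0.50789378 0.26412662] from stop [0.50742104 0.26345276]
centre from edge [0.50734525 0.26427104] from stop [0.50696533 0.26357274]
head end [0.51520429 0.30113441] stem yaw -15.053011066582476
stem centre [0.50433389 0.26056553]
head cloud [0.50541119 0.28006952 0.12154053] [0.52109354 0.30223908 0.13566519]
2713
```

Request:
jog_arm --motion '[[[0.035,0.016,0.3,0,0,0,1],[0.035,0.016,0.6,0,0,0,1],[0.035,0.016,0.85,0,0,0,1],[0.035,0.016,0.9,0,0,0,1],[0.035,0.016,0.9,0,0,0,1]]]'

```text
time_s: 27.3
tool_pos: [0.5066, 0.2643, 0.0476]
tool_rot: [-179.9, 0.0, 75.0]
force: [-0.2, 0.2, 0.8]
grip_width: 0.005
grasp_force: 15.0
```

Request:
jog_arm --motion '[[[0,0,0,0,0,0,1],[0,0,0,0,0,0,1]]]'

```text
time_s: 27.5
tool_pos: [0.5082, 0.265, 0.0497]
tool_rot: [179.9, -0.1, 75.0]
force: [0.2, -0.5, 0.3]
grip_width: 0.0053
grasp_force: 15.0
```

Run:
```python
from h import *
o=env.get_obs();print(o["tool_pos"],o["tool_rot"],o["grip_width"],o["grasp_force"])
rel([.5072,.2639,.0305],75)
```

```text
[0.50815688 0.26500583 0.04968795] [ 1.79876527e+02 -8.76769363e-02  7.49663069e+01] 0.0052703363808781715 14.99794332019519
[-0.013 -0.007  0.192] [ 0.001 -0.    -0.   ]
```

Request:
jog_arm --motion '[[[-0.01,-0.006,0.1,0,0,0,1],[-0.01,-0.006,0.17,0,0,0,1],[-0.01,-0.006,0.18,0,0,0,1],[-0.01,-0.006,0.18,0,0,0,1]]]'

```text
time_s: 27.9
tool_pos: [0.5064, 0.2633, 0.03]
tool_rot: [180.0, 0.0, 75.0]
force: [-0.6, -0.6, 2.2]
grip_width: 0.0051
grasp_force: 15.0
```

Request:
jog_arm --motion '[[[0,0,0,0,0,0,1],[0,0,0,0,0,0,1],[0,0,0,0,0,0,1]]]'

```text
time_s: 28.2
tool_pos: [0.5063, 0.2634, 0.03]
tool_rot: [180.0, 0.0, 75.0]
force: [0.5, -1.2, 1.1]
grip_width: 0.0051
grasp_force: 15.0
```

Request:
jog_arm --motion '[[[0.004,0.008,-0.003,0,0,0,1],[0.004,0.008,-0.003,0,0,0,1],[0.004,0.008,0,0,0,0,1],[0.004,0.008,0,0,0,0,1]]]'

```text
time_s: 28.6
tool_pos: [0.507, 0.264, 0.0301]
tool_rot: [-180.0, -0.0, 75.0]
force: [0.2, 0.7, 0.0]
grip_width: 0.005
grasp_force: 15.0
```

Request:
jog_arm --motion '[[[0,0,0,0,0,0,1],[0,0,0,0,0,0,0.9],[0,0,0,0,0,0,0.8],[0,0,0,0,0,0,0.75],[0,0,0,0,0,0,0.75]]]'

```text
time_s: 29.1
tool_pos: [0.5071, 0.2637, 0.0301]
tool_rot: [-180.0, 0.0, 75.0]
force: [-0.5, -0.5, 0.4]
grip_width: 0.0198
grasp_force: 0.0
```

Request:
jog_arm --motion '[[[0,0,-0.1,0,0,0,0.75],[0,0,-0.5,0,0,0,0.5],[0,0,-1,0,0,0,0],[0,0,-1,0,0,0,0],[0,0,-1,0,0,0,0]]]'

```text
time_s: 29.6
tool_pos: [0.5082, 0.2643, 0.1321]
tool_rot: [179.8, -0.1, 75.0]
force: [0.1, -0.1, -0.5]
grip_width: 0.0457
grasp_force: 0.0
```

Request:
jog_arm --motion '[[[0,0,0,0,0,0,0],[0,0,0,0,0,0,0],[0,0,0,0,0,0,0]]]'

```text
time_s: 29.9
tool_pos: [0.5064, 0.2634, 0.1289]
tool_rot: [-179.9, 0.1, 75.0]
force: [-1.0, 0.0, -0.2]
grip_width: 0.0697
grasp_force: 0.0
```

Run:
```python
from h import *
import pickle
o=env.get_obs();print(o["tool_pos"],o["tool_rot"],o["time_s"])
C=cam("wrist");p,d=env.read_camera("wrist");pickle.dump((C,p,d),open("w4.pkl","wb"))
a=p[60:290,176:336]; cv2.imwrite("pics/w4.png",cv2.resize(a[:,:,::-1],None,fx=2.6,fy=2.6,interpolation=cv2.INTER_CUBIC))
rel([.4897,-.3227,.13],88.2)
```

```text
[0.50642797 0.26337247 0.12891287] [-1.79889788e+02  7.22084365e-02  7.49785817e+01] 29.9
[-5.705  1.356 -0.006] [-0.001  0.    -0.073]
```

View pics/w4.png

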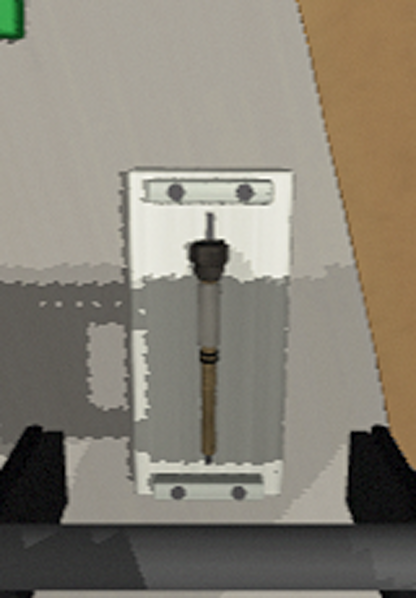

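The stem lies on the line: head end at (209,240), tail at (207,459), stop edges at rows about 204 and 475.

Run:
```python
from h import *
import pickle
C,p,d=pickle.load(open("w4.pkl","rb"))
g=lambda a:(np.array(a)+.5)/2.6-.5+[176,60]
u=np.array([np.sin(np.radians(15)),np.cos(np.radians(15))]); n=np.array([u[1],-u[0]])
f=lambda uv,z,nm:print(nm,(plane(C,g([uv]),z)[0,:2]-[.507,.2637])@np.c_[n,u]*1000)
f((128,170),.014,"cornerL");f((294,170),.014,"cornerR");f((210,215),.014,"line far");f((209,463),.014,"line near")
f((209,204),.014,"far stop base");f((209,475),.023,"near stop top");f((209,474),.014,"near stop as base")
f((209,240),.025,"head top end");f((209,280),.025,"head r");f((208,350),.023,"shank");f((207.5,440),.02,"shank");f((207,457),.019,"tail")
P=cloud(C,d).reshape(-1,3); a=(P[:,:2]-[.507,.2637])@np.c_[n,u]
k=(P[:,2]>.0175)&(P[:,2]<.033)&(abs(a[:,0])<.012)&(abs(a[:,1])<.05)
print(a[k].min(0),a[k].max(0))
k=(P[:,2]>.018)&(P[:,2]<.033)&(abs(a[:,0])<.015)&(abs(a[:,1])>.05)&(abs(a[:,1])<.07)
for sgn in(1,-1): b=a[k&(a[:,1]*sgn>0)]; print("stop",b.min(0),b.max(0))
```

```text
cornerL [-29.23284498  65.95951309]
cornerR [29.7027481  65.91087254]
line far [-0.10494801 50.12242292]
line near [ -0.45372277 -48.41297951]
far stop base [-0.46690441 54.04064475]
near stop top [ -0.46677928 -49.15174992]
near stop as base [ -0.45309519 -53.29084319]
head top end [-0.48152218 42.72118123]
head r [-0.4796925 28.5000843]
shank [-0.84241804  1.83402936]
shank [ -1.04655337 -35.66132676]
tail [ -1.24716161 -43.37688539]
[-0.00710596 -0.0418873 ] [0.00695507 0.04163602]
stop [-0.01498473  0.05581854] [0.0148304 0.0629955]
stop [-0.01494801 -0.06099697] [ 0.01497508 -0.05226155]
```

Request:
jog_arm --motion '[[[-0.4,0.1,0,0,0,-0.04,0],[-0.8,0.2,0,0,0,-0.073,0],[-0.974,0.23,0,0,0,-0.073,0]]]' --grip_force 30

```text
time_s: 30.25
tool_pos: [0.504, 0.1594, 0.129]
tool_rot: [-179.9, 0.1, 88.0]
force: [0.9, -0.9, -0.7]
grip_width: 0.0862
grasp_force: 0.0
```

Request:
jog_arm --motion '[[[-0.4,0,0,0,0,0,0],[-0.8,0,0,0,0,0,0],[-1,0,0,0,0,0,0]]]'

```text
time_s: 30.55
tool_pos: [0.5003, 0.0596, 0.1294]
tool_rot: [-179.9, 0.1, 87.9]
force: [0.5, 0.4, -0.7]
grip_width: 0.0868
grasp_force: 0.0
```

Request:
jog_arm --motion '[[[-0.4,0,0,0,0,0,0],[-0.8,0,0,0,0,0,0],[-1,0,0,0,0,0,0]]]'

```text
time_s: 30.85
tool_pos: [0.4968, -0.0403, 0.1296]
tool_rot: [-179.9, 0.1, 87.9]
force: [0.1, -1.2, -0.5]
grip_width: 0.0873
grasp_force: 0.0
```

Request:
jog_arm --motion '[[[-0.4,0,0,0,0,0,0],[-0.8,0,0,0,0,0,0],[-1,0,0,0,0,0,0]]]'

```text
time_s: 31.15
tool_pos: [0.4933, -0.1402, 0.1296]
tool_rot: [-179.9, 0.1, 87.9]
force: [-0.1, -0.8, 1.2]
grip_width: 0.0871
grasp_force: 0.0
```

Request:
jog_arm --motion '[[[-0.4,0,0,0,0,0,0],[-0.8,0,0,0,0,0,0],[-1,0,0,0,0,0,0]]]'

```text
time_s: 31.45
tool_pos: [0.4898, -0.24, 0.1295]
tool_rot: [-179.9, 0.0, 87.9]
force: [-0.2, -0.2, -0.9]
grip_width: 0.0868
grasp_force: 0.0
```

Request:
jog_arm --motion '[[[-0.1,0,0,0,0,0,0],[-0.1,0,0,0,0,0,0],[-0.1,0,0,0,0,0,0],[-0.1,0,0,0,0,0,0]]]'

```text
time_s: 31.85
tool_pos: [0.4911, -0.2437, 0.1302]
tool_rot: [180.0, -0.0, 88.3]
force: [-0.4, 0.3, -0.1]
grip_width: 0.0868
grasp_force: 0.0
```

Run:
```python
from h import *
o=env.get_obs();print(o["tool_pos"],o["tool_rot"],o["time_s"],o["qpos"])
rel([.4906,-.2573,.09],88.1)
```

```text
[ 0.49111701 -0.24373553  0.13021942] [ 1.79998686e+02 -2.93299576e-02  8.82957927e+01] 31.85 [ 59.21424994  14.4777275  -40.16351372 104.06524779  10.20604675
  65.13103327  13.92413   ]
[-0.136 -0.001  0.402] [ 0.    -0.     0.001]
```

Request:
jog_arm --motion '[[[-0.136,0,0.1,0,0,0,0],[-0.136,0,0.4,0,0,0,0],[-0.136,0,0.4,0,0,0,0],[-0.136,0,0.4,0,0,0,0.2],[-0.136,0,0.4,0,0,0,0.3]]]'

```text
time_s: 32.35
tool_pos: [0.4909, -0.2597, 0.0911]
tool_rot: [179.9, 0.0, 88.1]
force: [0.9, -0.7, 0.8]
grip_width: 0.0779
grasp_force: 0.0
```

Request:
jog_arm --motion '[[[0,0,0,0,0,0,0.3],[0,0,0,0,0,0,0.3]]]'

```text
time_s: 32.55
tool_pos: [0.4907, -0.2598, 0.0911]
tool_rot: [179.9, 0.1, 88.1]
force: [-0.1, -0.7, -0.7]
grip_width: 0.0645
grasp_force: 0.0
```

Run:
```python
from h import *
o=env.get_obs();print(o["tool_pos"],o["tool_rot"],o["time_s"])
rel([.4906,-.2573,.0455],88.1)
```

```text
[ 0.49072375 -0.25983916  0.09109229] [1.79926172e+02 6.03263102e-02 8.81238756e+01] 32.55
[ 0.026 -0.003  0.456] [0. 0. 0.]
```

Request:
jog_arm --motion '[[[0.024,0.003,0.25,0,0,0,0.35],[0.024,0.003,0.447,0,0,0,0.4],[0.024,0.003,0.447,0,0,0,0.5],[0.024,0.003,0.447,0,0,0,0.55],[0.024,0.003,0.447,0,0,0,0.55]]]'

```text
time_s: 33.05
tool_pos: [0.4915, -0.2577, 0.0468]
tool_rot: [179.9, 0.1, 88.1]
force: [1.0, -0.4, -0.2]
grip_width: 0.0413
grasp_force: 0.0
```

Request:
jog_arm --motion '[[[0,0,0,0,0,0,0.55],[0,0,0,0,0,0,0.55]]]'

```text
time_s: 33.25
tool_pos: [0.491, -0.2576, 0.0463]
tool_rot: [179.9, 0.1, 88.1]
force: [0.2, 0.7, 0.2]
grip_width: 0.0392
grasp_force: 0.0
```

Request:
jog_arm --motion '[[[0,0,0,0,0,0,0.7],[0,0,0,0,0,0,1],[0,0,0,0,0,0,1],[0,0,0,0,0,0,1],[0,0,0,0,0,0,1]]]'

```text
time_s: 33.75
tool_pos: [0.4906, -0.2573, 0.0455]
tool_rot: [180.0, 0.0, 88.1]
force: [-0.4, -0.1, 0.7]
grip_width: 0.0259
grasp_force: 29.5
```

Request:
jog_arm --motion '[[[0,0,0,0,0,0,1],[0,0,0,0,0,0,1],[0,0,0,0,0,0,1]]]'

```text
time_s: 34.05
tool_pos: [0.4905, -0.2574, 0.0455]
tool_rot: [-180.0, 0.0, 88.1]
force: [-0.6, 0.6, 1.5]
grip_width: 0.026
grasp_force: 29.6
```

Request:
jog_arm --motion '[[[0,0,-0.1,0,0,0,1],[0,0,-0.35,0,0,0,1],[0,0,-0.6,0,0,0,1],[0,0,-0.8,0,0,0,1]]]'

```text
time_s: 34.45
tool_pos: [0.4908, -0.257, 0.1271]
tool_rot: [180.0, 0.0, 88.1]
force: [0.2, -0.1, -2.0]
grip_width: 0.0259
grasp_force: 29.3
```

Request:
jog_arm --motion '[[[0.3,0.02,0,0,0,0,1],[0.7,0.04,0,0,0,0,1],[1,0.058,0,0,0,0,1]]]'

```text
time_s: 34.75
tool_pos: [0.4996, -0.155, 0.126]
tool_rot: [180.0, -0.0, 88.2]
force: [0.1, 0.2, -2.3]
grip_width: 0.0258
grasp_force: 29.3
```

Request:
jog_arm --motion '[[[0.35,0.02,0,0,0,0,1],[0.7,0.04,0,0,0,0,1],[1,0.058,0,0,0,0,1]]]'

```text
time_s: 35.05
tool_pos: [0.5085, -0.0555, 0.1259]
tool_rot: [180.0, 0.0, 88.2]
force: [1.1, 0.2, -2.4]
grip_width: 0.0259
grasp_force: 29.3
```

Request:
jog_arm --motion '[[[0.35,0.02,0,0,0,0,1],[0.7,0.04,0,0,0,0,1],[1,0.058,0,0,0,0,1]]]'

```text
time_s: 35.35
tool_pos: [0.5175, 0.0442, 0.1259]
tool_rot: [180.0, 0.0, 88.2]
force: [0.4, 0.1, -1.0]
grip_width: 0.0259
grasp_force: 29.3
```

Request:
jog_arm --motion '[[[0.15,0.01,0.1,0,0,0,1],[0.24,0.014,0.3,0,0,0,1],[0.24,0.014,0.5,0,0,0,1],[0.24,0.014,0.5,0,0,0,1],[0.24,0.014,0.5,0,0,0,1]]]'

```text
time_s: 35.85
tool_pos: [0.5198, 0.0659, 0.0757]
tool_rot: [-180.0, -0.0, 88.1]
force: [1.1, 0.1, -0.8]
grip_width: 0.0258
grasp_force: 29.3
```

Request:
jog_arm --motion '[[[0,0,0,0,0,0,1],[0,0,0,0,0,0,1],[0,0,0,0,0,0,1]]]'

```text
time_s: 36.15
tool_pos: [0.5206, 0.0656, 0.0763]
tool_rot: [179.9, 0.0, 88.1]
force: [-1.0, 0.4, -1.9]
grip_width: 0.026
grasp_force: 29.3
```

Run:
```python
from h import *
o=env.get_obs();print(o["tool_pos"],o["tool_rot"],o["time_s"])
rel([.5206,.0655,.0456],88.1)
```

```text
[0.5205683  0.06564755 0.07625914] [1.79917638e+02 2.22531228e-02 8.80736131e+01] 36.15
[-0.001 -0.     0.307] [ 0.  0. -0.]
```

Request:
jog_arm --motion '[[[0,0,0.15,0,0,0,1],[0,0,0.25,0,0,0,1],[0,0,0.295,0,0,0,1],[0,0,0.295,0,0,0,1],[0,0,0.295,0,0,0,1]]]'

```text
time_s: 36.65
tool_pos: [0.5194, 0.0659, 0.0455]
tool_rot: [-179.9, 0.0, 88.1]
force: [-1.2, -0.3, 1.5]
grip_width: 0.0257
grasp_force: 29.6
```

Request:
jog_arm --motion '[[[0,0,0,0,0,0,1],[0,0,0,0,0,0,1],[0,0,0,0,0,0,1]]]'

```text
time_s: 36.95
tool_pos: [0.52, 0.066, 0.0456]
tool_rot: [180.0, -0.0, 88.1]
force: [-0.0, -0.6, -1.6]
grip_width: 0.0261
grasp_force: 29.3
```

Request:
jog_arm --motion '[[[-0.004,0.006,0,0,0,0,1],[-0.004,0.006,0.004,0,0,0,1],[-0.004,0.006,0.005,0,0,0,1],[-0.004,0.006,0.005,0,0,0,1]]]'

```text
time_s: 37.35
tool_pos: [0.5207, 0.0655, 0.0455]
tool_rot: [180.0, 0.0, 88.1]
force: [0.4, -1.1, -0.2]
grip_width: 0.0259
grasp_force: 29.4
```

Request:
jog_arm --motion '[[[0,0,0,0,0,0,1],[0,0,0,0,0,0,0.6],[0,0,0,0,0,0,0.4],[0,0,0,0,0,0,0.3],[0,0,0,0,0,0,0.3]]]'

```text
time_s: 37.85
tool_pos: [0.5206, 0.0656, 0.0454]
tool_rot: [180.0, 0.0, 88.1]
force: [-0.9, 0.3, 1.0]
grip_width: 0.0502
grasp_force: 0.0
```

Request:
jog_arm --motion '[[[0,0,-0.2,0,0,0,0.3],[0,0,-0.6,0,0,0,0.1],[0,0,-0.9,0,0,0,0]]]'

```text
time_s: 38.15
tool_pos: [0.5207, 0.066, 0.137]
tool_rot: [180.0, -0.0, 88.1]
force: [1.2, -0.0, -0.2]
grip_width: 0.0695
grasp_force: 0.0
```

Run:
```python
from h import *
o=env.get_obs();print(o["tool_pos"],o["tool_rot"],o["time_s"])
rel([.58,-.2936,.09],88.1)
```

```text
[0.52073986 0.06595825 0.1369773 ] [ 1.79972285e+02 -2.52139575e-02  8.81416939e+01] 38.15
[-3.575  0.709  0.469] [ 0. -0.  0.]
```

Now the brass collar.

Request:
jog_arm --motion '[[[-0.4,0.08,0,0,0,0,0],[-0.8,0.16,0,0,0,0,0],[-1,0.2,0,0,0,0,0]]]'

```text
time_s: 38.45
tool_pos: [0.5377, -0.0395, 0.1357]
tool_rot: [180.0, 0.1, 87.9]
force: [0.7, -0.0, -0.2]
grip_width: 0.0857
grasp_force: 0.0
```

Request:
jog_arm --motion '[[[-0.4,0.08,0,0,0,0,0],[-0.8,0.16,0,0,0,0,0],[-1,0.2,0,0,0,0,0]]]'

```text
time_s: 38.75
tool_pos: [0.5539, -0.1403, 0.1352]
tool_rot: [-180.0, 0.1, 87.8]
force: [0.9, 0.4, 0.3]
grip_width: 0.0868
grasp_force: 0.0
```

Request:
jog_arm --motion '[[[-0.4,0.08,0,0,0,0,0],[-0.8,0.16,0,0,0,0,0],[-1,0.2,0,0,0,0,0]]]'

```text
time_s: 39.05
tool_pos: [0.5704, -0.2401, 0.1351]
tool_rot: [-180.0, 0.1, 87.9]
force: [-0.2, -0.6, 0.3]
grip_width: 0.0873
grasp_force: 0.0
```

Request:
jog_arm --motion '[[[-0.4,0.08,0,0,0,0,0],[-0.57,0.11,0.1,0,0,0,0],[-0.57,0.11,0.45,0,0,0,0],[-0.57,0.11,0.45,0,0,0,0.2],[-0.57,0.11,0.45,0,0,0,0.3]]]'

```text
time_s: 39.55
tool_pos: [0.5794, -0.2912, 0.0896]
tool_rot: [-179.9, -0.1, 88.2]
force: [1.0, 0.4, -0.0]
grip_width: 0.0778
grasp_force: 0.0
```

Request:
jog_arm --motion '[[[0,0,0,0,0,0,0.3],[0,0,0,0,0,0,0.3],[0,0,0,0,0,0,0.3]]]'

```text
time_s: 39.85
tool_pos: [0.5805, -0.2934, 0.0919]
tool_rot: [179.9, 0.1, 88.1]
force: [0.1, -0.4, -0.2]
grip_width: 0.0624
grasp_force: 0.0
```

Run:
```python
from h import *
o=env.get_obs();print(o["tool_pos"],o["tool_rot"],o["time_s"])
rel([.58,-.2936,.0453],88.1)
```

```text
[ 0.58052736 -0.29342174  0.09185619] [1.79900430e+02 6.56092074e-02 8.81441982e+01] 39.85
[-0.001 -0.006  0.466] [0.001 0.    0.   ]
```

Request:
jog_arm --motion '[[[0,0,0.25,0,0,0,0.35],[0,0,0.457,0,0,0,0.4],[0,0,0.457,0,0,0,0.5],[0,0,0.457,0,0,0,0.55],[0,0,0.457,0,0,0,0.55]]]'

```text
time_s: 40.35
tool_pos: [0.5808, -0.2939, 0.0464]
tool_rot: [179.9, 0.1, 88.1]
force: [0.8, 0.7, 0.7]
grip_width: 0.0412
grasp_force: 0.0
```

Request:
jog_arm --motion '[[[0,0,0,0,0,0,0.55],[0,0,0,0,0,0,0.7],[0,0,0,0,0,0,1],[0,0,0,0,0,0,1],[0,0,0,0,0,0,1]]]'

```text
time_s: 40.85
tool_pos: [0.5796, -0.2938, 0.0452]
tool_rot: [-180.0, 0.0, 88.1]
force: [-1.8, -0.0, 3.1]
grip_width: 0.0262
grasp_force: 29.7
```

Request:
jog_arm --motion '[[[0,0,0,0,0,0,1],[0,0,0,0,0,0,1],[0,0,0,0,0,0,1]]]'

```text
time_s: 41.15
tool_pos: [0.5796, -0.2938, 0.0451]
tool_rot: [-180.0, 0.0, 88.1]
force: [-2.4, -0.4, 6.4]
grip_width: 0.0262
grasp_force: 29.9
```

Request:
jog_arm --motion '[[[0,0,-0.1,0,0,0,1],[0,0,-0.35,0,0,0,1],[0,0,-0.6,0,0,0,1],[0,0,-0.8,0,0,0,1]]]'

```text
time_s: 41.55
tool_pos: [0.5803, -0.2933, 0.1259]
tool_rot: [179.9, -0.0, 88.1]
force: [1.0, 0.2, -1.2]
grip_width: 0.0266
grasp_force: 29.2
```

Request:
jog_arm --motion '[[[0.3,-0.07,0,0,0,0,1],[0.7,-0.16,0,0,0,0,1],[1,-0.228,0,0,0,0,1]]]'

```text
time_s: 41.85
tool_pos: [0.56, -0.19, 0.1247]
tool_rot: [180.0, -0.1, 88.2]
force: [0.3, 0.8, -1.3]
grip_width: 0.0263
grasp_force: 29.2
```

Request:
jog_arm --motion '[[[0.35,-0.08,0,0,0,0,1],[0.7,-0.16,0,0,0,0,1],[1,-0.228,0,0,0,0,1]]]'

```text
time_s: 42.15
tool_pos: [0.5403, -0.0897, 0.1247]
tool_rot: [180.0, -0.0, 88.2]
force: [-0.2, -0.4, -2.4]
grip_width: 0.0266
grasp_force: 29.2
```

Request:
jog_arm --motion '[[[0.35,-0.08,0,0,0,0,1],[0.7,-0.16,0,0,0,0,1],[1,-0.228,0,0,0,0,1]]]'

```text
time_s: 42.45
tool_pos: [0.5207, 0.0109, 0.1247]
tool_rot: [180.0, -0.0, 88.2]
force: [-0.3, -0.5, -2.7]
grip_width: 0.0262
grasp_force: 29.2
```

Request:
jog_arm --motion '[[[0.12,-0.02,0.1,0,0,0,1],[0.127,-0.02,0.3,0,0,0,1],[0.127,-0.02,0.5,0,0,0,1],[0.127,-0.02,0.5,0,0,0,1],[0.127,-0.02,0.5,0,0,0,1]]]'

```text
time_s: 42.95
tool_pos: [0.5196, 0.0215, 0.0748]
tool_rot: [-180.0, -0.0, 88.1]
force: [1.3, 0.5, -0.4]
grip_width: 0.0261
grasp_force: 29.2
```

Request:
jog_arm --motion '[[[0,0,0,0,0,0,1],[0,0,0,0,0,0,1],[0,0,0,0,0,0,1]]]'

```text
time_s: 43.25
tool_pos: [0.5203, 0.0211, 0.0755]
tool_rot: [179.9, 0.0, 88.1]
force: [0.2, 0.5, -1.3]
grip_width: 0.0266
grasp_force: 29.2
```

Run:
```python
from h import *
o=env.get_obs();print(o["tool_pos"],o["tool_rot"],o["time_s"])
rel([.5196,.021,.0455],88.1)
```

```text
[0.52029961 0.02109773 0.07549742] [1.79919442e+02 1.76626673e-02 8.80895863e+01] 43.25
[-0.001 -0.007  0.3  ] [ 0.  0. -0.]
```

Request:
jog_arm --motion '[[[0,0,0.15,0,0,0,1],[0,0,0.25,0,0,0,1],[0,0,0.287,0,0,0,1],[0,0,0.287,0,0,0,1],[0,0,0.287,0,0,0,1]]]'

```text
time_s: 43.75
tool_pos: [0.5194, 0.0214, 0.0455]
tool_rot: [-180.0, -0.0, 88.1]
force: [0.1, -0.2, -0.9]
grip_width: 0.0267
grasp_force: 29.2
```

Request:
jog_arm --motion '[[[0,0,0,0,0,0,1],[0,0,0,0,0,0,1],[0,0,0,0,0,0,1]]]'

```text
time_s: 44.05
tool_pos: [0.5197, 0.0212, 0.046]
tool_rot: [180.0, 0.0, 88.1]
force: [0.0, 0.5, -1.8]
grip_width: 0.0267
grasp_force: 29.2
```

Request:
jog_arm --motion '[[[-0.003,0,0.006,0,0,0,1],[-0.003,0,0.009,0,0,0,1],[-0.003,0,0.009,0,0,0,1],[-0.003,0,0.009,0,0,0,1]]]'

```text
time_s: 44.45
tool_pos: [0.5198, 0.0209, 0.0452]
tool_rot: [180.0, 0.0, 88.1]
force: [-0.6, 0.3, -1.2]
grip_width: 0.0262
grasp_force: 29.3
```

Request:
jog_arm --motion '[[[0,0,0,0,0,0,1],[0,0,0,0,0,0,0.6],[0,0,0,0,0,0,0.4],[0,0,0,0,0,0,0.3],[0,0,0,0,0,0,0.3]]]'

```text
time_s: 44.95
tool_pos: [0.5199, 0.021, 0.0452]
tool_rot: [180.0, 0.0, 88.1]
force: [0.3, -0.2, -0.2]
grip_width: 0.05
grasp_force: 0.0
```

Request:
jog_arm --motion '[[[0,0,-0.2,0,0,0,0.3],[0,0,-0.6,0,0,0,0.1],[0,0,-0.9,0,0,0,0]]]'

```text
time_s: 45.25
tool_pos: [0.5199, 0.0213, 0.1367]
tool_rot: [180.0, -0.0, 88.1]
force: [0.8, 0.5, -0.2]
grip_width: 0.0694
grasp_force: 0.0
```

Run:
```python
from h import *
o=env.get_obs();print(o["tool_pos"],o["tool_rot"],o["time_s"])
rel([.4897,-.3227,.09],88.1)
```

```text
[0.51993456 0.02130426 0.13671538] [ 1.79966027e+02 -1.92124360e-02  8.81379229e+01] 45.25
[-3.448 -0.191  0.466] [ 0. -0.  0.]
```

Now the sleeve.

Request:
jog_arm --motion '[[[-0.4,-0.02,0,0,0,0,0],[-0.8,-0.04,0,0,0,0,0],[-1,-0.055,0,0,0,0,0]]]'

```text
time_s: 45.55
tool_pos: [0.5106, -0.083, 0.1354]
tool_rot: [180.0, 0.1, 87.9]
force: [-0.7, -0.2, -0.1]
grip_width: 0.0857
grasp_force: 0.0
```

Request:
jog_arm --motion '[[[-0.4,-0.02,0,0,0,0,0],[-0.8,-0.04,0,0,0,0,0],[-1,-0.055,0,0,0,0,0]]]'

```text
time_s: 45.85
tool_pos: [0.5013, -0.183, 0.1351]
tool_rot: [-180.0, 0.1, 87.9]
force: [0.4, -0.2, 0.4]
grip_width: 0.0869
grasp_force: 0.0
```

Request:
jog_arm --motion '[[[-0.4,-0.02,0,0,0,0,0],[-0.8,-0.04,0,0,0,0,0],[-1,-0.055,0,0,0,0,0]]]'

```text
time_s: 46.15
tool_pos: [0.4922, -0.2826, 0.135]
tool_rot: [-180.0, 0.1, 87.9]
force: [-0.9, -0.3, -0.3]
grip_width: 0.0869
grasp_force: 0.0
```

Request:
jog_arm --motion '[[[-0.3,-0.02,0,0,0,0,0],[-0.448,-0.025,0.1,0,0,0,0],[-0.448,-0.025,0.45,0,0,0,0],[-0.448,-0.025,0.45,0,0,0,0.2],[-0.448,-0.025,0.45,0,0,0,0.3]]]'

```text
time_s: 46.65
tool_pos: [0.4892, -0.3211, 0.0895]
tool_rot: [-179.9, -0.1, 88.2]
force: [0.4, 0.8, 0.5]
grip_width: 0.0773
grasp_force: 0.0
```

Request:
jog_arm --motion '[[[0,0,0,0,0,0,0.3],[0,0,0,0,0,0,0.3],[0,0,0,0,0,0,0.3]]]'

```text
time_s: 46.95
tool_pos: [0.4901, -0.323, 0.0914]
tool_rot: [179.9, 0.1, 88.1]
force: [-0.1, -0.1, -0.1]
grip_width: 0.0624
grasp_force: 0.0
```

Run:
```python
from h import *
o=env.get_obs();print(o["tool_pos"],o["tool_rot"],o["time_s"])
rel([.4897,-.3227,.0453],88.1)
```

```text
[ 0.49014536 -0.32302607  0.09138173] [1.79913551e+02 7.78989227e-02 8.81488803e+01] 46.95
[ 0.004 -0.005  0.461] [0. 0. 0.]
```

Request:
jog_arm --motion '[[[0.004,0,0.25,0,0,0,0.35],[0.004,0,0.452,0,0,0,0.4],[0.004,0,0.452,0,0,0,0.45],[0.004,0,0.452,0,0,0,0.5],[0.004,0,0.452,0,0,0,0.5]]]'

```text
time_s: 47.45
tool_pos: [0.4903, -0.3231, 0.0464]
tool_rot: [179.9, 0.1, 88.1]
force: [-1.1, 1.1, 1.2]
grip_width: 0.0447
grasp_force: 0.0
```

Request:
jog_arm --motion '[[[0,0,0,0,0,0,0.55],[0,0,0,0,0,0,0.65],[0,0,0,0,0,0,1],[0,0,0,0,0,0,1],[0,0,0,0,0,0,1]]]'

```text
time_s: 47.95
tool_pos: [0.4896, -0.3229, 0.0454]
tool_rot: [180.0, 0.0, 88.1]
force: [-1.0, -0.5, 2.6]
grip_width: 0.0291
grasp_force: 30.0
```

Request:
jog_arm --motion '[[[0,0,0,0,0,0,1],[0,0,0,0,0,0,1],[0,0,0,0,0,0,1]]]'

```text
time_s: 48.25
tool_pos: [0.4896, -0.3229, 0.0454]
tool_rot: [180.0, 0.0, 88.1]
force: [0.2, 0.2, 4.4]
grip_width: 0.0289
grasp_force: 30.0
```

Request:
jog_arm --motion '[[[0,0,-0.1,0,0,0,1],[0,0,-0.35,0,0,0,1],[0,0,-0.6,0,0,0,1],[0,0,-0.8,0,0,0,1]]]'

```text
time_s: 48.65
tool_pos: [0.4893, -0.3224, 0.1261]
tool_rot: [180.0, -0.0, 88.1]
force: [-0.4, -0.3, -1.5]
grip_width: 0.0288
grasp_force: 30.0
```

Request:
jog_arm --motion '[[[0.3,0.02,0,0,0,0,1],[0.7,0.04,0,0,0,0,1],[1,0.062,0,0,0,0,1]]]'

```text
time_s: 48.95
tool_pos: [0.4986, -0.2203, 0.125]
tool_rot: [-180.0, -0.1, 88.2]
force: [0.3, 0.1, -1.0]
grip_width: 0.0288
grasp_force: 30.0
```

Request:
jog_arm --motion '[[[0.35,0.02,0,0,0,0,1],[0.7,0.04,0,0,0,0,1],[1,0.062,0,0,0,0,1]]]'

```text
time_s: 49.25
tool_pos: [0.5078, -0.1209, 0.1248]
tool_rot: [-180.0, -0.0, 88.2]
force: [0.9, 0.2, -1.1]
grip_width: 0.0284
grasp_force: 30.0
```

Request:
jog_arm --motion '[[[0.35,0.02,0,0,0,0,1],[0.7,0.04,0,0,0,0,1],[0.99,0.062,0.1,0,0,0,1],[0.99,0.062,0.3,0,0,0,1],[0.99,0.062,0.5,0,0,0,1]]]'

```text
time_s: 49.75
tool_pos: [0.5178, -0.023, 0.0747]
tool_rot: [180.0, 0.0, 88.3]
force: [-1.1, -1.8, -1.2]
grip_width: 0.0291
grasp_force: 30.0
```

Request:
jog_arm --motion '[[[0,0,0,0,0,0,1],[0,0,0,0,0,0,1],[0,0,0,0,0,0,1]]]'

```text
time_s: 50.05
tool_pos: [0.5185, -0.0246, 0.076]
tool_rot: [179.9, 0.0, 88.1]
force: [-1.3, 0.3, -0.5]
grip_width: 0.0291
grasp_force: 30.0
```

Run:
```python
from h import *
o=env.get_obs();print(o["tool_pos"],o["tool_rot"],o["time_s"])
rel([.5181,-.0238,.0455],88.1)
```

```text
[ 0.51849738 -0.02462233  0.07595441] [1.79917402e+02 1.20751252e-02 8.80824587e+01] 50.05
[ 0.008 -0.005  0.305] [ 0.  0. -0.]
```

Request:
jog_arm --motion '[[[0.007,0.002,0.15,0,0,0,1],[0.007,0.002,0.25,0,0,0,1],[0.007,0.002,0.293,0,0,0,1],[0.007,0.002,0.293,0,0,0,1],[0.007,0.002,0.293,0,0,0,1]]]'

```text
time_s: 50.55
tool_pos: [0.5175, -0.0238, 0.0454]
tool_rot: [-179.9, 0.0, 88.1]
force: [-2.0, -0.5, 2.2]
grip_width: 0.029
grasp_force: 30.0
```

Request:
jog_arm --motion '[[[0,0,0,0,0,0,1],[0,0,0,0,0,0,1],[0,0,0,0,0,0,1]]]'

```text
time_s: 50.85
tool_pos: [0.5181, -0.0237, 0.0455]
tool_rot: [180.0, -0.0, 88.1]
force: [-0.2, -0.2, -0.2]
grip_width: 0.029
grasp_force: 30.0
```

Request:
jog_arm --motion '[[[0,0,0.003,0,0,0,1],[0,0,0.003,0,0,0,1],[0,0,0.003,0,0,0,0.6],[0,0,0.003,0,0,0,0.4],[0,0,0.003,0,0,0,0.3]]]'

```text
time_s: 51.35
tool_pos: [0.5182, -0.0237, 0.0453]
tool_rot: [180.0, -0.0, 88.1]
force: [-0.1, 1.1, 0.6]
grip_width: 0.0436
grasp_force: 0.0
```

Request:
jog_arm --motion '[[[0,0,0,0,0,0,0.3],[0,0,-0.2,0,0,0,0.3],[0,0,-0.6,0,0,0,0.1],[0,0,-1,0,0,0,0]]]'

```text
time_s: 51.75
tool_pos: [0.5173, -0.0235, 0.1459]
tool_rot: [-179.9, -0.0, 88.1]
force: [0.8, 0.5, 0.5]
grip_width: 0.0696
grasp_force: 0.0
```

Request:
jog_arm --motion '[[[0.2,0,-0.2,0,0,0,0],[0.2,0,-0.2,0,0,0,0],[0.2,0,-0.2,0,0,0,0],[0.2,0,-0.2,0,0,0,0],[0.2,0,-0.2,0,0,0,0]]]'

```text
time_s: 52.25
tool_pos: [0.5177, -0.0046, 0.1638]
tool_rot: [-179.8, -0.0, 88.1]
force: [-0.3, 0.7, 0.1]
grip_width: 0.0867
grasp_force: 0.0
```

Request:
jog_arm --motion '[[[0,0,0,0,0,0,0],[0,0,0,0,0,0,0],[0,0,0,0,0,0,0]]]'

```text
time_s: 52.55
tool_pos: [0.5186, -0.0039, 0.165]
tool_rot: [-180.0, -0.0, 88.1]
force: [0.0, -0.4, 0.1]
grip_width: 0.0871
grasp_force: 0.0
```

Run:
```python
from h import *
import pickle
o=env.get_obs();print(o["tool_pos"],o["tool_rot"],o["time_s"])
C=cam("wrist");p,d=env.read_camera("wrist");pickle.dump((C,p,d),open("w5.pkl","wb"))
a=p[70:270,190:370]; cv2.imwrite("pics/w5.png",cv2.resize(a[:,:,::-1],None,fx=3,fy=3,interpolation=cv2.INTER_CUBIC))
```

```text
[ 0.51855056 -0.0038806   0.1650092 ] [-1.79967597e+02 -1.03431226e-02  8.80978420e+01] 52.55
```

View pics/w5.png

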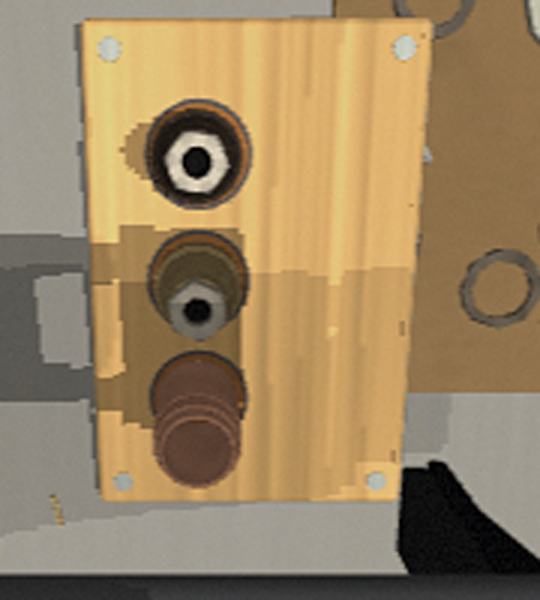

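All three stand upright on their marks. Dark's ring spans columns 146–251 and rows 99–208, brass's 148–249 and 230–, the sleeve's 150–247 and 350–. I'll check the numbers.

Run:
```python
from h import *
import pickle
C,p,d=pickle.load(open("w5.pkl","rb"))
g=lambda a:(np.array(a)+.5)/3-.5+[190,70]
for n,L,Rr,T,top,zt in(("dark",(146,155),(251,155),(198,99),(197,161),.065),("brass",(148,280),(249,280),(198,231),(198,310),.065),("sleeve",(150,395),(247,395),(198,351),(199,451),.068)):
    a=plane(C,g([L,Rr,T]),.012)[:,:2]; t=plane(C,g([top]),zt)[0,:2]
    print(n,"ring",(a[0,0]+a[1,0])/2,a[2,1]-.019,"width",a[1,0]-a[0,0],"part",t)
# feet: dark ring bottom
print(plane(C,g([(198,208)]),.012)[:,:2])
q=cloud(C,d).reshape(-1,3)
for n,yc in(("d",.065),("b",.02),("s",-.025)):
    k=q[(q[:,2]>.059)&(q[:,2]<.1)&(abs(q[:,1]-yc)<.021)&(abs(q[:,0]-.52)<.03)]; print(n,len(k),(k.min(0)+k.max(0))/2,k.max(0)-k.min(0))
c=plane(C,g([(82,19),(432,19),(399,497),(104,499)]),.012)[:,:2];m=c.mean(0);print("board",c,m)
b=np.radians(-1.7);Rm=np.array([[np.cos(b),-np.sin(b)],[np.sin(b),np.cos(b)]])
for y in(.045,0,-.045): print(m+Rm@[-.02,y])
a=p[70:270,190:370]; e=p[100:215,232:278]; cv2.imwrite("pics/w5b.png",cv2.resize(e[:,:,::-1],None,fx=5,fy=5,interpolation=cv2.INTER_CUBIC))
```

```text
dark ring 0.5209028020458495 0.06431393682446891 width 0.03684382851156087 part [0.52037186 0.06506931]
brass ring 0.5194404838511624 0.01912974905861878 width 0.03700813205957343 part [0.51919939 0.02094273]
sleeve ring 0.5179760409861187 -0.025704504528577903 width 0.03705044739515312 part [ 0.51801838 -0.02414289]
[[0.52012015 0.04629891]]
d 277 [0.52051158 0.06419578 0.06294352] [0.01834401 0.01753956 0.00788384]
b 256 [0.51943711 0.02042696 0.06286071] [0.01673882 0.01864017 0.007664  ]
s 370 [ 0.51762412 -0.0235298   0.06425509] [0.02844383 0.02669229 0.01042107]
board [[ 0.48327924  0.11013387]
 [ 0.60067209  0.10616254]
 [ 0.59613645 -0.06948776]
 [ 0.4790027  -0.06643408]] [0.53977262 0.02009364]
[0.5211164  0.06566716]
[0.51978142 0.02068697]
[ 0.51844644 -0.02429323]
```

View pics/w5b.png

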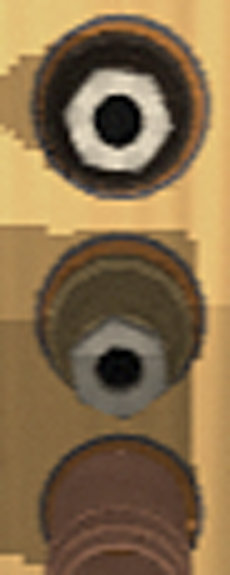

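```bash
python3 -c "
from cell import env
print(env.sign_off())"
```

```text
the job is handed in; nothing more can be done
None
```

The job is handed in at about 53 s: the stem lies on the aluminium rest's centre line, midway between the stops to within about 1 mm, and all three parts stand upright on their own ring marks, centred to about 1 mm by the last camera check.

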